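# Restock the footed baking caddy

## Task

Restock the light baking caddy where it stands: put any garlic left in it into the stoneware bowl, slide the wooden-gripped bench scraper from the draining rack fully home into the caddy's middle slot, and stand every spice jar and small jam jar upright in a pocket of its own. The caddy stands on one narrow foot and must never tip, so steady it with the scraper and load its two sides evenly as you go. Leave the bowl card, timer, lemon and round tin alone.

Things in the scene. Friction and masses are not known exactly. Their poses are not given: they have to be found in the camera images.
- caddy: light loose birch caddy (about 130 g) on one narrow foot. Origin: centre of the foot's underside; x across, y along its length, z up. Tray 74 mm (x) by 316 mm (y), its floor 53 mm above the worktop, rim and dividers 14 mm above that floor. Four pockets in a row along y, each 66 mm (x) by 64 mm (y) inside, for one jar each; a slotted block stands between the 2nd and 3rd.
- foot (a point): middle of the caddy's foot plate, on the worktop; plate 52 mm in y, 130 mm in x. The caddy tips sideways once the common centre of mass of caddy and load lies more than 26 mm in y from this point, or when an outer pocket is pressed: lower jars gently and let go.
- slot (a point): bottom of the slot in the middle of the caddy, 53 mm above the worktop; moves with the caddy. The slotted block is 122 mm (x) by 38 mm (y), its top 40 mm above this point; the slot runs along the caddy's x, 116 mm long, 6.5 mm wide, open at the top.
- scraper: steel bench scraper, 110 mm wide, 98 mm high, 220 g, standing on its blade's edge in the draining rack. Origin: middle of the blade's lower edge; x along the edge, y through the blade, z up to the grip. Blade 3 mm thick; straight wooden grip on top, 112 mm along x, 20 mm thick (y), 74 to 98 mm above the origin. Fully home, its origin is at point slot.
- rack: draining rack, fixed: wooden base 110 mm (x) by 112 mm (y), top 14 mm above the worktop, with rows of wire loops 60 mm high. Origin: underside centre. Its two used slots run along x at y = +34 and -34 mm (scraper in the one, bowl card in the other) and are 6.6 mm wide.
- bowl_card: plain white flat bowl card 110 mm wide, 70 mm high, 3.5 mm thick, without a grip, standing in the other slot of the draining rack; stays there. Origin: middle of its lower edge.
- stone_bowl: cream stoneware bowl, 136 mm wide, 68 mm high, standing loose; hollow (inside floor 10 mm up and about 75 mm wide, about 125 mm wide at the rim). Origin: underside centre. A tall fixed coffee grinder stands at the back between bowl and rack (from x = 0.70 m on, y from -0.09 to 0.07 m, up to 0.36 m high): pass well in front of it.
- pocket_1 (a point): middle of the floor of caddy pocket 1, at y = +121 mm in the caddy's frame; moves with the caddy.
- pocket_2 (a point): middle of the floor of caddy pocket 2, at y = +52.5 mm in the caddy's frame; moves with the caddy.
- pocket_3 (a point): middle of the floor of caddy pocket 3, at y = -52.5 mm in the caddy's frame; moves with the caddy.
- pocket_4 (a point): middle of the floor of caddy pocket 4, at y = -121 mm in the caddy's frame; moves with the caddy.
- jam_small: apricot-coloured jam jar with black lid, 56 mm across, 76 mm high, 204 g, standing on the worktop (may be absent). Origin: underside centre.
- jam_dark: plum-coloured jam jar with black lid, 55 mm across, 72 mm high, 197 g, standing on the worktop (may be absent). Origin: underside centre.
- spice_a: spice shaker jar with red cap, 45 mm across, 106 mm high, 110 g, standing on the worktop (may be absent). Origin: underside centre.
- spice_b: spice shaker jar with dark cap and green label, 44 mm across, 105 mm high, 110 g, standing on the worktop (may be absent). Origin: underside centre.
- spice_c: spice shaker jar with green cap, 46 mm across, 105 mm high, 110 g, standing on the worktop (may be absent). Origin: underside centre.
- garlic_1: garlic bulb, 48x50 mm, 51 mm high with its neck, widest about 22 mm above its base, 50 g, in one of the two pockets beside the slotted block (may be absent). Origin: underside centre.
- garlic_1_mid (a point): middle of that garlic bulb, 24 mm above its origin.
- garlic_2: garlic bulb, 48x50 mm, 51 mm high with its neck, widest about 22 mm above its base, 50 g, in one of the two pockets beside the slotted block (may be absent). Origin: underside centre.
- garlic_2_mid (a point): middle of that garlic bulb, 24 mm above its origin.
- kitchen_timer: round wind-up kitchen timer, 63 mm across, 41 mm high, standing behind the caddy; not part of the job. Origin: underside centre.
- lemon: lemon, 72x57x58 mm, at the back right; not part of the job. Origin: underside centre.
- round_tin: round food tin with a picture of fruit, 75 mm across, 58 mm high, at the back left; not part of the job. Origin: underside centre.
Things that resemble listed ones, but are neither listed nor needed, are in the scene too. What is shaped like the jam_dark but purple is not meant.

How it is judged (in metres and radians):
At the end, for the whole second after the job is handed in: Each jar present upright (7 degrees) on a pocket floor of the caddy (7 mm); scraper upright in the slot, within 6 mm of its bottom; each garlic bulb inside the upright bowl (middle within 58 mm of its axis, below 80 mm); caddy level within 3 degrees, at rest, within 60 mm of its start (z of jam_small in the frame of caddy between 0.046 and 0.059 m and x of jam_small in the frame of caddy between -0.025 and 0.025 m and y of jam_small in the frame of caddy between -0.15 and 0.15 m and angle between each of jam_small, jam_dark, spice_a, spice_b, spice_c's own z axis and vertical below 0.12 rad and linear speed of each of jam_small, jam_dark, spice_a, spice_b, spice_c, caddy below 0.02 m/s and z of jam_dark in the frame of caddy between 0.046 and 0.059 m and x of jam_dark in the frame of caddy between -0.025 and 0.025 m and y of jam_dark in the frame of caddy between -0.15 and 0.15 m and z of spice_a in the frame of caddy between 0.046 and 0.059 m and x of spice_a in the frame of caddy between -0.025 and 0.025 m and y of spice_a in the frame of caddy between -0.15 and 0.15 m and z of spice_b in the frame of caddy between 0.046 and 0.059 m and x of spice_b in the frame of caddy between -0.025 and 0.025 m and y of spice_b in the frame of caddy between -0.15 and 0.15 m and z of spice_c in the frame of caddy between 0.046 and 0.059 m and x of spice_c in the frame of caddy between -0.025 and 0.025 m and y of spice_c in the frame of caddy between -0.15 and 0.15 m and horizontal distance between each of garlic_1_mid, garlic_2_mid and stone_bowl below 0.058 m and z of garlic_1_mid in the frame of stone_bowl between 0 and 0.08 m and linear speed of each of garlic_1, garlic_2 below 0.03 m/s and z of garlic_2_mid in the frame of stone_bowl between 0 and 0.08 m and z of scraper in the frame of slot between -0.006 and 0.006 m and x of scraper in the frame of slot between -0.01 and 0.01 m and y of scraper in the frame of slot between -0.006 and 0.006 m and angle between the x axis of scraper and the x axis of caddy, either way round below 0.1 rad and angle between scraper's own z axis and vertical below 0.15 rad and angle between caddy's own z axis and vertical below 0.05 rad and distance of caddy from where it was at the start of the episode below 0.06 m and angle between stone_bowl's own z axis and vertical below 0.1 rad); the robot touches nothing.
It fails at once if the caddy tips (leans more than 11 degrees) (angle between caddy's own z axis and vertical above 0.2 rad).
It fails at once if the kitchen timer, lemon, round tin or white bowl card is moved more than 5 cm (distance of any of kitchen_timer, lemon, round_tin, bowl_card from where it was at the start of the episode above 0.05 m).
Of jam_small, jam_dark, spice_a, spice_b, spice_c only 3 to 4 are there at a start; the rules pass over those that are not, and their reading is None.
Of garlic_1, garlic_2 only 1 to 2 are there at a start; the rules pass over those that are not, and their reading is None.
At some moment in a run one of stone_bowl may be knocked a few centimetres aside while the robot is not near it.
It also fails if it takes over 210 s, if anything falls off the work surface, if the arm or the gripper's body presses on something with over 40 N, if the wrist force passes 120 N, or if a joint passes its speed limit or range.

## Robot

A 6-joint arm with a two-finger parallel gripper is mounted at the origin on a cart in front of the work surface, level with it; the furniture and walls round the work are solid. World frame = base frame: x ahead of the robot, y to its left, z up, the work surface at z = 0. Lengths are in m, angles in degrees, forces in N, time in s.
With the tool pointing down it reaches from about 0.4 to 0.825 m from the base axis. Payload 7 kg.
Tool frame: the origin (TCP) lies at the very end of the fingers, on their centre line; the grasp point (between the pads) lies 19 mm behind it; z points along the fingers, y is the line along which they close (so a half turn about z gives the same grasp; the last joint's range is limited). The gripper opens to 88 mm and grips with 3 to 60 N. Pads are 19 mm wide; open, the fingers measure 130 mm over their backs; the gripper's body (78 mm by 193 mm) begins 47 mm behind the grasp point.
Start: joints at [80.506, 20.546, 0.682, 0, -70.136, -16.507], TCP at [0.296, 0.607, 0.227] pointing down, gripper open.
Joint ranges: [-176.03, 176.03], [-82.01, 121.73], [-58.28, 71.71], [-173.87, 95.51], [-174.79, -0.11], [-173.66, 173.66]. Speed limits (degrees/s): [136.94, 136.94, 172.46, 180, 180, 180].

## Interface

Orientations are given as [roll, pitch, yaw] about the fixed x, y, z axes, in that order (R = Rz(yaw) Ry(pitch) Rx(roll)).
In Python, from plant import r gives the robot as it stands. The module is installed in compiled form; this text tells all that it offers.
- The arm moves only by the tool jog_arm, never from a script. Its arguments are lists of equal length, an entry for each row: "travel": the shift along the tool's x, y, z each as a share of 50 cm, from -1 to 1, a list of three; "dr": the turn, a rotation vector about the tool's x, y, z each as a share of 360 degrees, from -1 to 1, a list of three; "claw": the opening, from 0 (shut) to 1 (fully open). A call has exactly 10 rows; each row is the pose to reach, as a shift and turn from the pose commanded when the call began, along the tool's axes at that moment, turning the shorter way round; what a row does not reach only later rows make up. A row lasts 1/8 s, in which the tool goes at most 62.5 mm and 10.7 degrees, less where a joint would pass 70% of its speed; a pose out of reach is approached as far as the arm can. A call with a number of a shift or a turn outside -1 to 1 is refused whole. A call with a gripper value outside its range is refused whole. The fingers move at their own pace and stop on an object; "newtons" is the grip in N (left out, the last holds). Time passes only in rows, so rows that repeat a pose let the fingers close, or fill a call up. It gives the time, the measured TCP pose, the force, the opening and the grip force at its end, in the units of the state.
- r.get_state(): the state, without advancing time (a new reading comes with each control period).
- r.capture(name): name is "scene" or "top" or "wrist"; returns a dict with "pixels" (420x560x3 uint8, red, green, blue), "range_z" (420x560 float32, m along the optical axis (not along the pixel's ray), 0 where there is no reading), "fx", "fy", "cx", "cy" (pixels), "position" and "attitude" of the camera in the world; the wrist camera has in their place "hand_eye" (4x4, takes a point from camera to tool coordinates, whose origin is the TCP and whose axes are the flange's). Camera axes: x right, y up, looking along -z (the intrinsics and any distortion apply to the point x, -y, -z); pixel columns grow to the right and rows downward; lengths in m; the calibration is good to about 2 mm. The wrist camera is an equidistant fisheye: a pixel r from the principal point sees the ray r / f radians off the axis. A picture is of the moment at which its call begins: read the wrist's pose just before it.
- r.close_job(): hands the job in; it is judged then, once.
Trained networks look in the newest picture that a camera, given by its name, has taken for a name from the list of things; names that differ only in an ending like _2 or _b are one class to them, and where a whole thing is asked for, a point or a joint stands for the part that bears it (a point fixed in the world has none). Each returns a list of dicts, best first, with "conf" (0 to 1); they miss things now and then, are a little off and sometimes report something else, mostly with a low value. They report only what shows in the picture. A call takes as long as a camera call. They do not tell look-alikes from the thing itself.
- r.boxes_of(name, camera): "extent" ([left, top, right, bottom] in pixels, round what is visible of it).
- r.regions_of(name, camera): "pixels" (420x560 bool, what is visible of it) and "extent" ([left, top, right, bottom] in pixels, round what is visible of it).
- r.tip_of(name, camera): "at" ([column, row] in pixels: a listed point, or the origin of a listed thing).
The state is a dict: "time_s": time; "joints": joint angles; "qd": joint speeds; "joint_torque": joint torques, N m; "tcp_pos": TCP position; "eef_rot": TCP orientation; "contact_force": force on the tool from outside, world axes, zero at the start; "moment": the same for the moment, N m; "gripper_width": finger opening in m; "gripper_force": force on a finger pad.
Only numpy, scipy, OpenCV 4.12 (cv2) and the standard library are available. Lean on these libraries where they do the work, as an engineer would, in place of code of your own. Each camera call takes 0.05 s, during which the arm holds its last target. There are 200 camera calls.

## Working session

There is one attempt and no reset: what is moved stays moved. The work goes in short steps, Python scripts to look and compute and a tool call to move; the robot and the scene stay as the last step left them, time stands still between calls to the robot, and variables do not carry over. Pictures are saved under pics/ and viewed, at most 14 in all, crops included, and the job is handed in when it is done.

Besides the shell and the picture viewer there is one more tool, called after "Request:" as name(argument=value, ...) on one line, values as JSON. jog_arm: Moves the arm, as the interface text tells. Its arguments: {"type":"object","properties":{"travel":{"type":"array"},"dr":{"type":"array"},"claw":{"type":"array"},"newtons":{"type":"number"}},"required":["travel","dr","claw"]}

```bash
mkdir -p pics
cat > h.py <<'E'
import numpy as np, cv2
from plant import r
from scipy.spatial.transform import Rotation as R
def cap(n):
    s=r.get_state(); c=r.capture(n); c['s']=s; return c
def rotm(a):
    a=np.array(a,float)
    if a.shape==(3,3): return a
    if a.size==4: return R.from_quat(a).as_matrix()
    return R.from_euler('xyz',a,degrees=True).as_matrix()
def cloud(c):
    z=c['range_z']; h,w=z.shape
    u,v=np.meshgrid(np.arange(w),np.arange(h))
    P=np.stack([(u-c['cx'])/c['fx']*z,-(v-c['cy'])/c['fy']*z,-z],-1)
    W=P@rotm(c['attitude']).T+np.array(c['position'])
    W[z==0]=np.nan
    return W
def save(c,f): cv2.imwrite('pics/'+f,cv2.cvtColor(c['pixels'],cv2.COLOR_RGB2BGR))
E
python3 - <<'E'
from h import *
for n in ['scene','top']:
    c=cap(n); save(c,n+'0.png'); print(n,c['fx'],c['cx'],c['cy'],c['position'],c['attitude'])
    W=cloud(c); np.save(n+'W.npy',W)
    for k in ['caddy','scraper','rack','bowl_card','stone_bowl','jam_small','spice_a','garlic_1','kitchen_timer','lemon','round_tin']:
        for b in r.regions_of(k,n):
            if b['conf']<.3: continue
            p=W[b['pixels']]; p=p[~np.isnan(p[:,0])]
            if len(p)==0: continue
            print(k,round(b['conf'],2),np.array(b['extent']).astype(int).tolist(),np.round(np.median(p,0),3),np.round(np.percentile(p,2,axis=0),3),np.round(np.percentile(p,98,axis=0),3))
c=cap('wrist');print({k:v for k,v in c.items() if k not in('pixels','range_z')})
E
```

```text
scene 443.5241109505664 275.9657183618774 208.10850549980023 [0.51400237 0.46357019 1.01809548] [  26.9011547    -0.45001245 -173.41993651]
caddy 0.88 [295, 138, 352, 259] [ 0.455 -0.058  0.056] [ 0.397 -0.228  0.007] [0.509 0.082 0.095]
caddy 0.4 [221, 155, 264, 173] [ 0.659 -0.142  0.06 ] [ 0.61  -0.147  0.017] [ 0.714 -0.13   0.085]
scraper 0.9 [223, 127, 266, 148] [ 0.66  -0.209  0.093] [ 0.614 -0.219  0.03 ] [ 0.714 -0.198  0.115]
rack 0.66 [228, 143, 266, 183] [ 0.658 -0.142  0.016] [ 0.607 -0.211  0.007] [ 0.709 -0.12   0.062]
bowl_card 0.72 [222, 157, 264, 171] [ 0.655 -0.142  0.06 ] [ 0.61  -0.147  0.018] [ 0.714 -0.13   0.085]
stone_bowl 0.62 [200, 232, 259, 296] [0.653 0.12  0.025] [0.587 0.07  0.007] [0.71  0.191 0.069]
jam_small 0.36 [223, 123, 267, 148] [ 0.663 -0.208  0.076] [ 0.612 -0.22   0.029] [ 0.714 -0.197  0.115]
spice_a 0.84 [265, 323, 289, 355] [0.523 0.29  0.104] [0.502 0.261 0.005] [0.543 0.305 0.108]
spice_a 0.59 [216, 315, 243, 345] [0.622 0.287 0.104] [0.604 0.263 0.016] [0.644 0.303 0.108]
garlic_1 0.83 [308, 201, 329, 221] [ 0.456 -0.014  0.086] [ 0.435
[... 2711 characters left out ...]
00]]), 's': {'time_s': 1.2, 'joints': array([ 8.05057742e+01,  2.05457329e+01,  6.82148731e-01, -6.07971635e-04,
       -7.01348041e+01, -1.65084617e+01]), 'qd': array([-0.03208694, -0.01492347,  0.00944788, -0.08579003,  0.01437962,
       -0.06041633]), 'joint_torque': array([ 4.54771759e-05, -5.82403529e+01,  2.93309569e+01,  7.00265944e+00,
        1.26884578e-02, -1.16597147e-05]), 'tcp_pos': array([0.29591729, 0.60666108, 0.22656786]), 'eef_rot': array([-1.79998617e+02,  1.00621796e-03, -2.60028941e+01]), 'contact_force': array([ 0.33539365, -0.16860723,  0.48137101]), 'moment': array([-0.01193626,  0.00662806,  0.05344104]), 'gripper_force': 0.0, 'gripper_width': 0.08782648445565726}}
```

Run:
```python
import cv2
a=cv2.imread('pics/top0.png');b=cv2.imread('pics/scene0.png')
cv2.imwrite('pics/v1.png',cv2.resize(a[110:380,110:420],None,fx=2.2,fy=2.2,interpolation=cv2.INTER_CUBIC))
cv2.imwrite('pics/v2.png',cv2.resize(b[80:380,150:450],None,fx=2,fy=2,interpolation=cv2.INTER_CUBIC))
```

```text
(no output)
```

View pics/v1.png

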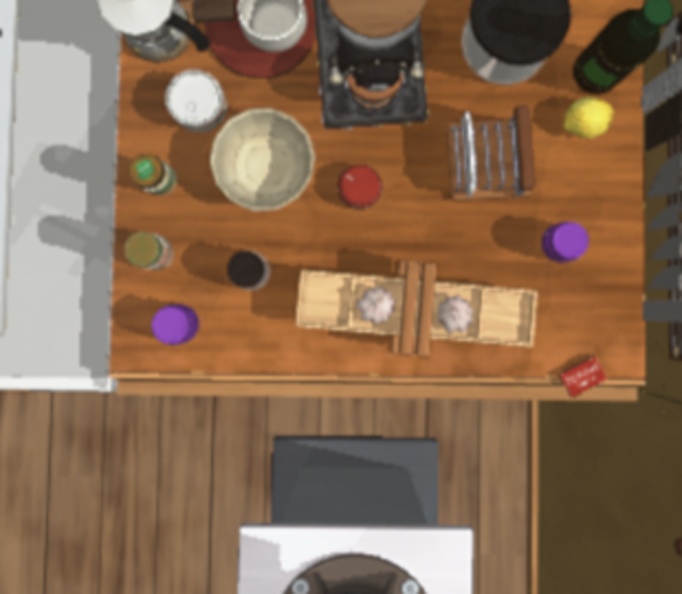

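View pics/v2.png

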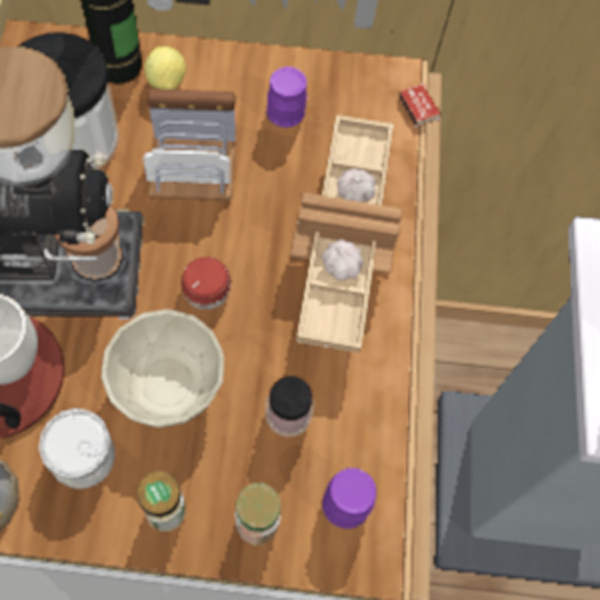

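The top picture shows the caddy with two garlic bulbs at crop (376,306) and (455,313), and the scraper in the rack at (525,150). One black-lidded jam jar stands at (247,268) and two spice jars at (147,172) and (147,250). The two purple jars at (566,241) and (175,323) are decoys. I'll look at the jars from near first.

Request:
jog_arm(travel=[[0.73,0.44,-0.04],[0.73,0.44,-0.04],[0.73,0.44,-0.04],[0.73,0.44,-0.04],[0.73,0.44,-0.04],[0.73,0.44,-0.04],[0.73,0.44,-0.04],[0.73,0.44,-0.04],[0.73,0.44,-0.04],[0.73,0.44,-0.04]], dr=[[0,0,-0.072],[0,0,-0.072],[0,0,-0.072],[0,0,-0.072],[0,0,-0.072],[0,0,-0.072],[0,0,-0.072],[0,0,-0.072],[0,0,-0.072],[0,0,-0.072]], claw=[1,1,1,1,1,1,1,1,1,1])

```text
time_s: 2.5
tcp_pos: [0.5271, 0.2497, 0.2465]
eef_rot: [-180.0, 0.0, -0.0]
contact_force: [-0.1, -0.6, -0.0]
gripper_width: 0.0882
gripper_force: 0.0
```

```bash
cat >> h.py <<'E'
def wcloud(c):
    z=c['range_z']; h,w=z.shape
    u,v=np.meshgrid(np.arange(w),np.arange(h))
    a=(u-c['cx'])/c['fx']; b=(v-c['cy'])/c['fy']; t=np.hypot(a,b); k=np.tan(t)/np.maximum(t,1e-9)
    P=np.stack([a*k*z,-b*k*z,-z],-1)
    H=c['hand_eye']; T=P@H[:3,:3].T+H[:3,3]
    W=T@rotm(c['s']['eef_rot']).T+np.array(c['s']['tcp_pos'])
    W[z==0]=np.nan
    return W
def circ(W,m,zmin):
    p=W[m]; p=p[~np.isnan(p[:,0])]; p=p[p[:,2]>zmin]
    (x,y),(w,h),_=cv2.minAreaRect(p[:,:2].astype(np.float32)*1000)
    return np.round([x,y,w,h],1),round(np.median(p[:,2])*1000,1)
def go(pos,yaw=None,s=None):
    "prints travel, dr for a world target (tool down)"
    s=s or r.get_state(); M=rotm(s['eef_rot']); t=M.T@(np.array(pos)-s['tcp_pos'])/0.5
    y0=s['eef_rot'][2]; yaw=y0 if yaw is None else yaw
    d=M.T@R.from_euler('xyz',[180,0,yaw],degrees=True).as_matrix()
    print('travel',np.round(t,4).tolist(),'dr',np.round(R.from_matrix(d).as_rotvec(degrees=True)/360,4).tolist(),'from',np.round(s['tcp_pos'],4),np.round(s['eef_rot'],2))
E
python3 - <<'E'
from h import *
c=cap('wrist'); save(c,'w1.png'); W=wcloud(c); np.save('w1.npy',W); print(c['s']['tcp_pos'],c['s']['eef_rot'])
for k in ['spice_a','jam_small','stone_bowl']:
    for b in r.regions_of(k,'wrist'):
        if b['conf']<.3: continue
        p=W[b['pixels']]; p=p[~np.isnan(p[:,0])]; zt=np.percentile(p[:,2],97)
        print(k,round(b['conf'],2),np.array(b['extent']).astype(int).tolist(),'top',round(zt,3),circ(W,b['pixels'],zt-.012))
g=[.395,-.073,.26]; go(g,-4)
E
```

```text
[0.52712334 0.24972281 0.24651914] [-1.79996896e+02  2.51821105e-03 -1.54450720e-02]
spice_a 0.76 [218, 167, 268, 229] top 0.107 (array([523.9, 281. ,  45. ,  43.7]), np.float64(106.1))
spice_a 0.71 [218, 74, 270, 120] top 0.108 (array([626.2, 279.1,  42.5,  42.2]), np.float64(106.4))
stone_bowl 0.95 [318, 24, 438, 146] top 0.069 (array([647.9, 134. , 136.5, 134.9]), np.float64(67.5))
stone_bowl 0.56 [258, 0, 328, 53] top 0.059 (array([717.8, 227.8,  47.2,  74. ]), np.float64(55.8))
travel [-0.2642, 0.6454, -0.0269] dr [0.0, 0.0, 0.0111] from [0.5271 0.2497 0.2465] [1.8e+02 1.0e-02 0.0e+00]
```

View pics/w1.png

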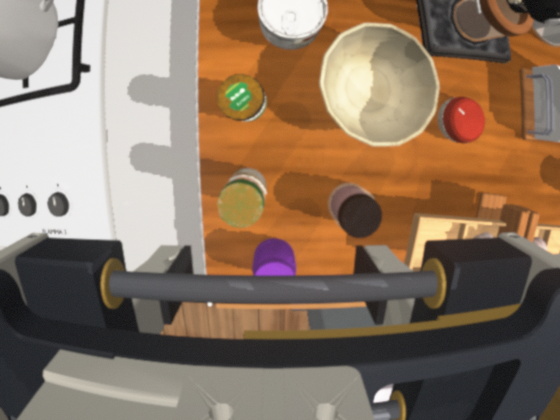

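The wrist view shows two spice jars at (242,97) and (242,200), the black-lidded jam jar at (358,213) and the bowl at (380,83). The purple decoy is at (273,258). Next I go over the caddy.

Request:
jog_arm(travel=[[-0.26,0.645,-0.027],[-0.26,0.645,-0.027],[-0.26,0.645,-0.027],[-0.26,0.645,-0.027],[-0.26,0.645,-0.027],[-0.26,0.645,-0.027],[-0.26,0.645,-0.027],[-0.26,0.645,-0.027],[-0.26,0.645,-0.027],[-0.26,0.645,-0.027]], dr=[[0,0,0.011],[0,0,0.011],[0,0,0.011],[0,0,0.011],[0,0,0.011],[0,0,0.011],[0,0,0.011],[0,0,0.011],[0,0,0.011],[0,0,0.011]], claw=[1,1,1,1,1,1,1,1,1,1])

```text
time_s: 3.95
tcp_pos: [0.3974, -0.0727, 0.2599]
eef_rot: [180.0, 0.0, -4.0]
contact_force: [1.1, -0.1, -0.7]
gripper_width: 0.0876
gripper_force: 0.0
```

Run:
```python
from h import *
c=cap('wrist'); save(c,'w2.png'); W=wcloud(c); np.save('w2.npy',W); print(c['s']['tcp_pos'],c['s']['eef_rot'])
W0=np.load('w1.npy'); g=W0[170:240,325:385].reshape(-1,3); g=g[(g[:,2]>.055)]; print('jam',len(g),np.median(g,0), cv2.minAreaRect((g[:,:2]*1000).astype(np.float32)))
for k in ['garlic_1','scraper']:
    for b in r.regions_of(k,'wrist'):
        if b['conf']<.3: continue
        p=W[b['pixels']]; p=p[~np.isnan(p[:,0])]; zt=np.percentile(p[:,2],97)
        print(k,round(b['conf'],2),np.array(b['extent']).astype(int).tolist(),'top',round(zt,3),circ(W,b['pixels'],zt-.03))
for k in ['slot','foot','pocket_1','pocket_4']:
    for b in r.tip_of(k,'wrist')[:1]:
        u,v=np.round(b['at']).astype(int); print(k,b['conf'],b['at'],W[v,u])
p=W.reshape(-1,3); p=p[~np.isnan(p[:,0])]; p=p[(abs(p[:,0]-.45)<.1)&(abs(p[:,1]+.073)<.2)]
for lo,hi in [(.058,.072),(.087,.10)]:
    q=p[(p[:,2]>lo)&(p[:,2]<hi)]; print(lo,len(q),cv2.minAreaRect((q[:,:2]*1000).astype(np.float32)))
```

```text
[ 0.39735107 -0.07273138  0.2598628 ] [ 1.79989324e+02  3.02855271e-02 -3.96561475e+00]
jam 1539 [0.50348698 0.15468342 0.07201516] ((501.6302185058594, 152.94744873046875), (48.569026947021484, 47.169464111328125), 86.95198822021484)
garlic_1 0.75 [198, 120, 245, 164] top 0.1 (array([456.2, -22.6,  46.1,  48.3]), np.float64(87.8))
garlic_1 0.62 [299, 120, 341, 170] top 0.1 (array([ 446.1, -126.1,   47.7,   46.1]), np.float64(88.1))
scraper 0.72 [373, 0, 391, 14] top 0.07 (array([ 614.5, -214.9,   12.9,    4.1]), np.float64(53.0))
slot 0.8 [269.9, 138.1] [ 0.45434867 -0.07385439  0.05504517]
pocket_1 0.96 [168.8, 142.4] [0.46062574 0.04265067 0.05390032]
pocket_4 0.96 [168.8, 142.4] [0.46062574 0.04265067 0.05390032]
0.058 3794 ((455.8911437988281, -99.37747192382812), (139.30665588378906, 369.3116455078125), 8.503961563110352)
0.087 5426 ((451.35089111328125, -74.69074249267578), (110.69758605957031, 110.1734390258789), 39.16193389892578)
```

View pics/w2.png

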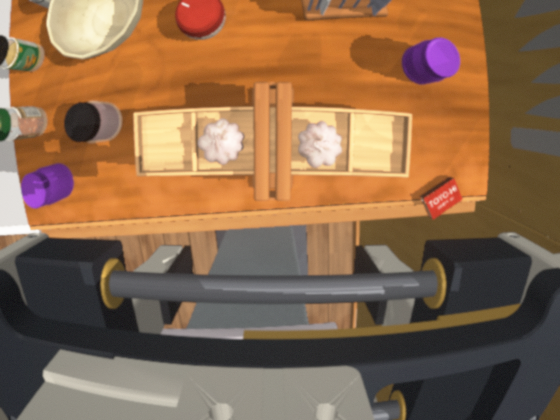

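The wrist view shows the caddy from column 135 to 412, with its slot between the bars at column 273, rows 83–200. The garlic bulbs are at (220,141) and (320,145). Now I fit the block and go for the scraper.

Run:
```python
from h import *
W=np.load('w2.npy')
q=W[75:205,248:298].reshape(-1,3); q=q[(q[:,2]>.086)&(q[:,2]<.1)]
rc=cv2.minAreaRect((q[:,:2]*1000).astype(np.float32)); print(rc,np.median(q[:,2]))
# gap: block points, refine yaw by splitting bars
import itertools
best=None
for a in np.arange(-8,2,.25):
    t=np.radians(a); v=-q[:,0]*np.sin(t)+q[:,1]*np.cos(t)
    h,_=np.histogram(v,bins=np.arange(v.min(),v.max()+.0005,.0005))
    sc=(h.astype(float)**2).sum()
    if best is None or sc>best[0]: best=(sc,a)
a=best[1]; t=np.radians(a)
u=q[:,0]*np.cos(t)+q[:,1]*np.sin(t); v=-q[:,0]*np.sin(t)+q[:,1]*np.cos(t)
s=np.sort(v); i=np.argmax(np.diff(s)); print('yaw',a,'gap',s[i],s[i+1],'ext',np.percentile(v,[.3,99.7]),np.percentile(u,[.3,99.7]))
vm=(s[i]+s[i+1])/2; um=np.percentile(u,[.3,99.7]).mean(); print('slot centre',um*np.cos(t)-vm*np.sin(t),um*np.sin(t)+vm*np.cos(t))
# tray outline
p=W[90:190,125:425].reshape(-1,3); p=p[(p[:,2]>.063)&(p[:,2]<.07)]
u=p[:,0]*np.cos(t)+p[:,1]*np.sin(t); v=-p[:,0]*np.sin(t)+p[:,1]*np.cos(t)
print('rim',np.percentile(u,[1,99]),np.percentile(v,[1,99]),np.percentile(v,[1,99]).mean(),vm)
T=np.load('topW.npy'); S=np.load('sceneW.npy')
for Q in (T,S):
    p=Q.reshape(-1,3); p=p[(abs(p[:,0]-.66)<.07)&(abs(p[:,1]+.21)<.03)&(p[:,2]>.1)&(p[:,2]<.12)]
    print('scr',cv2.minAreaRect((p[:,:2]*1000).astype(np.float32)),np.median(p[:,2]))
go([.60,-.20,.26],0)
```

```text
((452.5127868652344, -75.8506851196289), (38.20323181152344, 121.22156524658203), 85.54454803466797) 0.0937643534080984
yaw -3.75 gap -0.05815383801286605 -0.05734976557568837 ext [-0.06525467 -0.02657937] [0.39623918 0.51653793]
slot centre 0.45163424177149986 -0.08747739028109475
rim [0.41845485 0.49380212] [-0.20311875  0.11061828] -0.04625023618578549 -0.057751801794277205
scr ((661.88525390625, -209.71820068359375), (111.17962646484375, 21.393131256103516), 4.471388816833496) 0.11067266761471939
scr ((664.6656494140625, -210.49363708496094), (109.20455169677734, 23.49006462097168), 5.769198417663574) 0.11063244769742997
travel [0.4226, 0.2242, -0.0] dr [0.0, 0.0, -0.0112] from [ 0.3971 -0.0733  0.26  ] [ 1.80e+02  1.00e-02 -4.03e+00]
```

Request:
jog_arm(travel=[[0.42,0.224,0],[0.42,0.224,0],[0.42,0.224,0],[0.42,0.224,0],[0.42,0.224,0],[0.42,0.224,0],[0.42,0.224,0],[0.42,0.224,0],[0.42,0.224,0],[0.42,0.224,0]], dr=[[0,0,-0.025],[0,0,-0.025],[0,0,-0.025],[0,0,-0.025],[0,0,-0.025],[0,0,-0.025],[0,0,-0.025],[0,0,-0.025],[0,0,-0.025],[0,0,-0.025]], claw=[1,1,1,1,1,1,1,0.7,0.7,0.7])

```text
time_s: 5.55
tcp_pos: [0.5986, -0.1997, 0.2605]
eef_rot: [180.0, -0.0, 5.0]
contact_force: [0.9, 0.3, 0.4]
gripper_width: 0.0643
gripper_force: 0.0
```

Run:
```python
from h import *
c=cap('wrist'); save(c,'w3.png'); W=wcloud(c); np.save('w3.npy',W); print(c['s']['tcp_pos'],c['s']['eef_rot'])
for b in r.boxes_of('scraper','wrist'): print(b)
p=W.reshape(-1,3); p=p[(abs(p[:,0]-.66)<.08)&(abs(p[:,1]+.21)<.03)&(p[:,2]>.1)&(p[:,2]<.12)]
rc=cv2.minAreaRect((p[:,:2]*1000).astype(np.float32)); print('scr',rc,np.median(p[:,2]),len(p))
q=p-np.median(p,0); e=np.linalg.svd(q[:,:2],full_matrices=False)[2][0]; print('yaw',np.degrees(np.arctan2(e[1],e[0])))
x,y=np.array(rc[0])/1000; yaw=rc[2] if rc[2]<45 else rc[2]-90
go([x,y,.20],yaw); go([x,y,.083],yaw)
```

```text
[ 0.59857008 -0.19967091  0.26048464] [ 1.79997336e+02 -3.72480177e-02  4.98124782e+00]
{'extent': [279.3, 76.8, 305.9, 190.1], 'conf': 0.92}
scr ((663.9766235351562, -212.6550750732422), (111.01244354248047, 20.776437759399414), 3.7926225662231445) 0.11232998614004455 2385
yaw -175.9538046618704
travel [0.1279, 0.0369, 0.1205] dr [0.0, -0.0, 0.0033] from [ 0.5986 -0.1998  0.2602] [ 1.80e+02 -2.00e-02  4.97e+00]
travel [0.1279, 0.0369, 0.3545] dr [0.0, -0.0, 0.0033] from [ 0.5986 -0.1998  0.2602] [ 1.80e+02 -2.00e-02  4.97e+00]
```

Request:
jog_arm(travel=[[0.128,0.036,0.05],[0.128,0.036,0.12],[0.128,0.036,0.18],[0.128,0.036,0.23],[0.128,0.036,0.28],[0.128,0.036,0.32],[0.128,0.036,0.34],[0.128,0.036,0.354],[0.128,0.036,0.354],[0.128,0.036,0.354]], dr=[[0,0,0.003],[0,0,0.003],[0,0,0.003],[0,0,0.003],[0,0,0.003],[0,0,0.003],[0,0,0.003],[0,0,0.003],[0,0,0.003],[0,0,0.003]], claw=[0.7,0.7,0.7,0.7,0.7,0.7,0.7,0.7,0.7,0.7])

```text
time_s: 6.9
tcp_pos: [0.6645, -0.2124, 0.0839]
eef_rot: [180.0, -0.1, 3.9]
contact_force: [-0.4, -0.7, 0.3]
gripper_width: 0.061
gripper_force: 0.0
```

Request:
jog_arm(travel=[[0,0,0],[0,0,0],[0,0,0],[0,0,0],[0,0,0],[0,0,0],[0,0,0],[0,0,0],[0,0,0],[0,0,0]], dr=[[0,0,0],[0,0,0],[0,0,0],[0,0,0],[0,0,0],[0,0,0],[0,0,0],[0,0,0],[0,0,0],[0,0,0]], claw=[0.1,0.1,0.1,0.1,0.1,0.1,0.1,0.1,0.1,0.1], newtons=45)

```text
time_s: 8.15
tcp_pos: [0.664, -0.2123, 0.0831]
eef_rot: [180.0, 0.0, 3.9]
contact_force: [0.3, -0.4, 0.9]
gripper_width: 0.0196
gripper_force: 45.0
```

Request:
jog_arm(travel=[[0,0,-0.03],[0,0,-0.07],[0,0,-0.12],[0,0,-0.17],[0,0,-0.22],[0,0,-0.27],[0,0,-0.3],[0,0,-0.32],[0,0,-0.32],[0,0,-0.32]], dr=[[0,0,0],[0,0,0],[0,0,0],[0,0,0],[0,0,0],[0,0,0],[0,0,0],[0,0,0],[0,0,0],[0,0,0]], claw=[0.1,0.1,0.1,0.1,0.1,0.1,0.1,0.1,0.1,0.1])

```text
time_s: 9.4
tcp_pos: [0.6635, -0.2122, 0.2419]
eef_rot: [-180.0, 0.1, 3.9]
contact_force: [-0.3, -0.5, -2.7]
gripper_width: 0.0198
gripper_force: 45.0
```

Run:
```python
from h import *
s=r.get_state(); print(s['gripper_width'],s['gripper_force'],s['contact_force'])
go([.4525,-.0758,.243],-4.2)
```

```text
0.019840531304301245 44.978100657463074 [-0.27166397 -0.46706333 -2.74159702]
travel [-0.4027, -0.3006, -0.0013] dr [-0.0001, 0.0003, 0.0224] from [ 0.6635 -0.2122  0.2419] [-1.7997e+02  9.0000e-02  3.8700e+00]
```

Request:
jog_arm(travel=[[-0.05,-0.04,0],[-0.13,-0.1,0],[-0.22,-0.165,0],[-0.31,-0.23,0],[-0.37,-0.275,0],[-0.4,-0.3,0],[-0.403,-0.3,0],[-0.403,-0.3,0],[-0.403,-0.3,0],[-0.403,-0.3,0]], dr=[[0,0,0],[0,0,0.005],[0,0,0.01],[0,0,0.015],[0,0,0.02],[0,0,0.0225],[0,0,0.0225],[0,0,0.0225],[0,0,0.0225],[0,0,0.0225]], claw=[0.1,0.1,0.1,0.1,0.1,0.1,0.1,0.1,0.1,0.1])

```text
time_s: 10.65
tcp_pos: [0.4531, -0.0766, 0.2427]
eef_rot: [180.0, 0.0, -4.3]
contact_force: [-0.6, -0.8, -2.2]
gripper_width: 0.0196
gripper_force: 45.0
```

Run:
```python
from h import *
c=cap('wrist'); save(c,'w4.png'); W=wcloud(c); np.save('w4.npy',W); print(c['s']['tcp_pos'],c['s']['eef_rot'])
p=W.reshape(-1,3); p=p[(abs(p[:,0]-.45)<.09)&(abs(p[:,1]+.076)<.05)]
for lo,hi in [(.088,.099),(.18,.25),(.25,.28)]:
    q=p[(p[:,2]>lo)&(p[:,2]<hi)]; print(lo,len(q),np.median(q,0) if len(q) else '', cv2.minAreaRect((q[:,:2]*1000).astype(np.float32)) if len(q)>5 else '')
```

```text
[ 0.45310309 -0.07663568  0.24265841] [ 1.79979289e+02  4.94619962e-02 -4.25628289e+00]
0.088 1514 [ 0.49128259 -0.08308953  0.09324837] ((474.94451904296875, -78.38201904296875), (103.1416244506836, 77.27534484863281), 83.96360778808594)
0.18 165 [ 0.46625301 -0.08048411  0.24708319] ((477.94085693359375, -72.345947265625), (50.35043716430664, 41.4622802734375), 23.37600326538086)
0.25 7295 [ 0.47585838 -0.07860781  0.27185053] ((467.7698974609375, -77.01642608642578), (81.05908966064453, 43.85379409790039), 15.070414543151855)
```

View pics/w4.png

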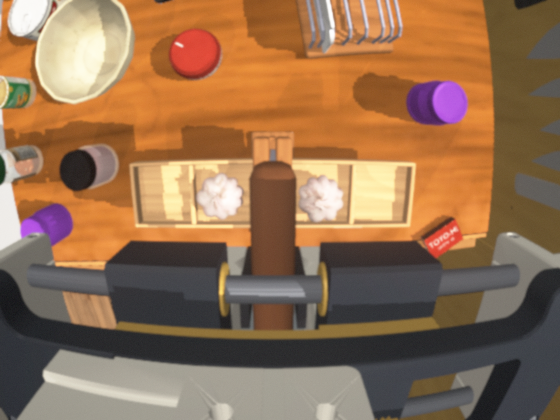

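The grip at columns 251–295 sits symmetric over the block bars at columns 253–293, with the slot at column 273. I check this in tool coordinates.

Run:
```python
from h import *
s=r.get_state(); W=np.load('w4.npy'); M=rotm(s['eef_rot']); T=(W-s['tcp_pos'])@M
b=T[133:163,245:300].reshape(-1,3); b=b[(b[:,2]>.141)&(b[:,2]<.158)]
g=T[165:262,240:305].reshape(-1,3); g=g[(g[:,2]<-.022)&(g[:,2]>-.035)]
for n,q in(('bars',b),('grip',g)):
    print(n,len(q),np.round(np.median(q,0),4))
    for lo in np.arange(np.percentile(q[:,0],2),np.percentile(q[:,0],98),.008):
        k=q[(q[:,0]>=lo)&(q[:,0]<lo+.008)][:,1]; 
        if len(k)>10: print(round(lo,3),np.round([k.min(),k.max(),(k.min()+k.max())/2],4))
print('x ends',b[:,0].max(),g[:,0].max())
go([.4525,-.0758,.15]);
```

```text
bars 815 [0.0491 0.0024 0.1488]
0.037 [-0.0187  0.0177 -0.0005]
0.045 [-0.0185  0.0176 -0.0005]
0.053 [-0.0184  0.0176 -0.0004]
grip 4323 [ 0.0364 -0.0001 -0.0293]
0.015 [-0.0096  0.0097  0.    ]
0.023 [-0.0098  0.01    0.0001]
0.031 [-0.0102  0.0099 -0.0002]
0.039 [-0.01    0.0097 -0.0002]
0.047 [-0.0094  0.0095  0.0001]
x ends 0.060493293615640396 0.056247565983152406
travel [-0.001, -0.0015, 0.1853] dr [0.0, 0.0001, 0.0] from [ 0.453  -0.0766  0.2427] [ 1.7998e+02  5.0000e-02 -4.2600e+00]
```

Request:
jog_arm(travel=[[-0.001,-0.001,0.03],[-0.001,-0.001,0.06],[-0.001,-0.001,0.09],[-0.001,-0.001,0.12],[-0.001,-0.001,0.14],[-0.001,-0.001,0.155],[-0.001,-0.001,0.165],[-0.001,-0.001,0.175],[-0.001,-0.001,0.185],[-0.001,-0.001,0.185]], dr=[[0,0,0],[0,0,0],[0,0,0],[0,0,0],[0,0,0],[0,0,0],[0,0,0],[0,0,0],[0,0,0],[0,0,0]], claw=[0.1,0.1,0.1,0.1,0.1,0.1,0.1,0.1,0.1,0.1])

```text
time_s: 11.95
tcp_pos: [0.4521, -0.0758, 0.1503]
eef_rot: [180.0, 0.0, -4.2]
contact_force: [0.6, -0.3, -1.0]
gripper_width: 0.0196
gripper_force: 45.0
```

Request:
jog_arm(travel=[[0,0,0.008],[0,0,0.016],[0,0,0.024],[0,0,0.032],[0,0,0.04],[0,0,0.046],[0,0,0.05],[0,0,0.053],[0,0,0.055],[0,0,0.055]], dr=[[0,0,0],[0,0,0],[0,0,0],[0,0,0],[0,0,0],[0,0,0],[0,0,0],[0,0,0],[0,0,0],[0,0,0]], claw=[0.1,0.1,0.1,0.1,0.1,0.1,0.1,0.1,0.1,0.1])

```text
time_s: 13.2
tcp_pos: [0.4523, -0.0758, 0.1231]
eef_rot: [-180.0, -0.0, -4.2]
contact_force: [0.8, 0.0, -2.0]
gripper_width: 0.0197
gripper_force: 45.0
```

Request:
jog_arm(travel=[[0,0,0.001],[0,0,0.001],[0,0,0.001],[0,0,0.001],[0,0,-0.02],[0,0,-0.06],[0,0,-0.11],[0,0,-0.17],[0,0,-0.23],[0,0,-0.24]], dr=[[0,0,0],[0,0,0],[0,0,0],[0,0,0],[0,0,0],[0,0,0],[0,0,0],[0,0,0],[0,0,0],[0,0,0]], claw=[0.5,0.5,0.5,0.5,0.5,0.5,0.5,0.5,0.5,0.5])

```text
time_s: 14.45
tcp_pos: [0.4535, -0.0757, 0.246]
eef_rot: [-179.9, -0.3, -4.2]
contact_force: [-1.0, 0.5, -0.8]
gripper_width: 0.0436
gripper_force: 0.0
```

Run:
```python
from h import *
c=cap('wrist'); W=wcloud(c); print(c['s']['joints'])
p=W.reshape(-1,3); p=p[(abs(p[:,0]-.45)<.09)&(abs(p[:,1]+.076)<.03)&(p[:,2]>.135)&(p[:,2]<.165)]
print('grip',np.median(p,0),cv2.minAreaRect((p[:,:2]*1000).astype(np.float32)))
for b in r.regions_of('garlic_1','wrist'):
    if b['conf']<.3: continue
    q=W[b['pixels']]; q=q[~np.isnan(q[:,0])]; zt=np.percentile(q[:,2],98)
    print('garlic',round(b['conf'],2),np.array(b['extent']).astype(int).tolist(),'top',round(zt,3),circ(W,b['pixels'],zt-.03))
go([.456,-.0215,.19],86)
go([.456,-.0215,.19],-94)
```

```text
[ 1.52109340e+01 -1.21553515e+00 -2.35804182e+01  4.04950200e-02
 -6.73700887e+01  7.05656589e+01]
grip [ 0.45894728 -0.07618089  0.15139353] ((454.20697021484375, -75.90068817138672), (20.414777755737305, 109.28731536865234), 86.30622863769531)
garlic 0.96 [198, 172, 243, 217] top 0.102 (array([456. , -23.4,  45.9,  47.8]), np.float64(88.2))
garlic 0.65 [300, 176, 341, 225] top 0.102 (array([ 447.3, -124.7,   45.8,   45.5]), np.float64(88.4))
travel [-0.0013, -0.1085, 0.1079] dr [0.0001, -0.0003, -0.2506] from [ 0.4525 -0.0757  0.2439] [-1.7996e+02 -9.0000e-02 -4.2200e+00]
travel [-0.0013, -0.1085, 0.1079] dr [-0.0003, -0.0001, 0.2494] from [ 0.4525 -0.0757  0.2439] [-1.7996e+02 -9.0000e-02 -4.2200e+00]
```

```bash
cat >> h.py <<'E'
def go2(pos,yaw,tilt=0,s=None):
    s=s or r.get_state(); M=rotm(s['eef_rot']); t=M.T@(np.array(pos)-s['tcp_pos'])/0.5
    Q=(R.from_euler('xyz',[180,0,yaw],degrees=True)*R.from_euler('y',tilt,degrees=True)).as_matrix()
    print('travel',np.round(t,4).tolist(),'dr',np.round(R.from_matrix(M.T@Q).as_rotvec(degrees=True)/360,4).tolist())
    return dict(s,tcp_pos=np.array(pos),eef_rot=R.from_matrix(Q).as_euler('xyz',degrees=True))
E
python3 - <<'E'
from h import *
n=go2([.456,-.0225,.19],-94,8); go2([.456,-.0225,.0705],-94,8,n)
E
```

```text
travel [-0.0011, -0.1065, 0.1079] dr [-0.0177, 0.0173, 0.2489]
travel [-0.0333, 0.0, 0.2367] dr [-0.0, 0.0, 0.0]
```

Request:
jog_arm(travel=[[-0.001,-0.1065,0.108],[-0.001,-0.1065,0.108],[-0.001,-0.1065,0.108],[-0.001,-0.1065,0.108],[-0.001,-0.1065,0.108],[-0.001,-0.1065,0.108],[-0.001,-0.1065,0.108],[-0.001,-0.1065,0.108],[-0.001,-0.1065,0.108],[-0.001,-0.1065,0.108]], dr=[[-0.0177,0.0173,0.249],[-0.0177,0.0173,0.249],[-0.0177,0.0173,0.249],[-0.0177,0.0173,0.249],[-0.0177,0.0173,0.249],[-0.0177,0.0173,0.249],[-0.0177,0.0173,0.249],[-0.0177,0.0173,0.249],[-0.0177,0.0173,0.249],[-0.0177,0.0173,0.249]], claw=[0.75,0.75,0.75,0.75,0.75,0.75,0.75,0.75,0.75,0.75])

```text
time_s: 15.8
tcp_pos: [0.4552, -0.0227, 0.1882]
eef_rot: [179.8, -8.1, -94.0]
contact_force: [-0.1, 0.5, 0.4]
gripper_width: 0.0658
gripper_force: 0.0
```

Run:
```python
from h import *
c=cap('wrist'); save(c,'w5.png'); W=wcloud(c); s=c['s']; print(s['tcp_pos'],s['eef_rot'],s['joints'],s['gripper_width'])
for b in r.regions_of('garlic_1','wrist'):
    if b['conf']<.3: continue
    q=W[b['pixels']]; q=q[~np.isnan(q[:,0])]; zt=np.percentile(q[:,2],98)
    print('garlic',round(b['conf'],2),np.array(b['extent']).astype(int).tolist(),'top',round(zt,3),circ(W,b['pixels'],zt-.03))
n=go2([.456,-.0225,.0705],-94,8)
```

```text
[ 0.45524259 -0.02272113  0.18818691] [179.79200742  -8.06952724 -93.95243783] [ 28.07916828   2.03121832 -31.9162518    7.71140409 -60.7524
 -36.09449271] 0.06584921014952784
garlic 0.81 [244, 199, 301, 254] top 0.102 (array([455.6, -22.9,  45.5,  48.4]), np.float64(88.1))
garlic 0.65 [248, 80, 306, 136] top 0.101 (array([ 446.7, -125.1,   48.6,   46. ]), np.float64(88.1))
travel [-0.0336, -0.0019, 0.2337] dr [0.0004, -0.0001, 0.0003]
```

View pics/w5.png

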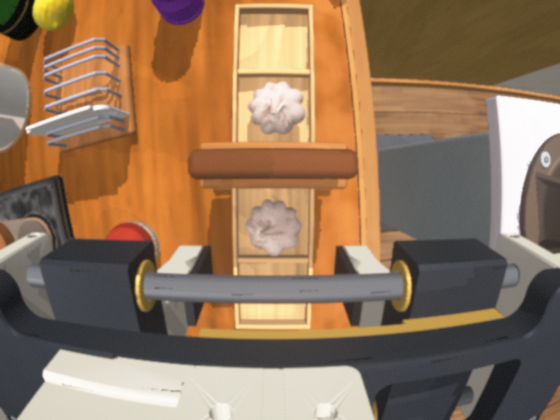

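The scraper is home in the slot at row 162 and the near garlic is centred between the fingers at (272,227). I descend.

Request:
jog_arm(travel=[[-0.006,-0.001,0.04],[-0.012,-0.001,0.08],[-0.018,-0.001,0.12],[-0.023,-0.001,0.155],[-0.027,-0.001,0.185],[-0.03,-0.001,0.205],[-0.032,-0.001,0.22],[-0.033,-0.001,0.228],[-0.0335,-0.001,0.233],[-0.0335,-0.001,0.233]], dr=[[0,0,0],[0,0,0],[0,0,0],[0,0,0],[0,0,0],[0,0,0],[0,0,0],[0,0,0],[0,0,0],[0,0,0]], claw=[0.75,0.75,0.75,0.75,0.75,0.75,0.75,0.75,0.75,0.75])

```text
time_s: 17.15
tcp_pos: [0.4561, -0.0223, 0.0715]
eef_rot: [179.9, -8.0, -94.0]
contact_force: [-0.0, -0.6, 0.1]
gripper_width: 0.0654
gripper_force: 0.0
```

Request:
jog_arm(travel=[[0,0,0],[0,0,0],[0,0,0],[0,0,0],[0,0,0],[0,0,0],[0,0,0],[0,0,0],[0,0,0],[0,0,0]], dr=[[0,0,0],[0,0,0],[0,0,0],[0,0,0],[0,0,0],[0,0,0],[0,0,0],[0,0,0],[0,0,0],[0,0,0]], claw=[0.7,0.66,0.62,0.58,0.54,0.5,0.46,0.44,0.44,0.44], newtons=12)

```text
time_s: 18.4
tcp_pos: [0.456, -0.0224, 0.0713]
eef_rot: [179.9, -8.0, -94.0]
contact_force: [-0.4, -0.4, 0.5]
gripper_width: 0.0463
gripper_force: 12.0
```

Request:
jog_arm(travel=[[0.001,0,-0.008],[0.003,0,-0.02],[0.007,0,-0.05],[0.014,0,-0.1],[0.021,0,-0.15],[0.028,0,-0.2],[0.031,0,-0.22],[0.031,0,-0.22],[0.031,0,-0.22],[0.031,0,-0.22]], dr=[[0,0,0],[0,0,0],[0,0,0],[0,0,0],[0,0,0],[0,0,0],[0,0,0],[0,0,0],[0,0,0],[0,0,0]], claw=[0.3,0.3,0.3,0.3,0.3,0.3,0.3,0.3,0.3,0.3])

```text
time_s: 19.65
tcp_pos: [0.4558, -0.0225, 0.1816]
eef_rot: [179.8, -8.1, -94.0]
contact_force: [0.2, 0.0, -1.4]
gripper_width: 0.0463
gripper_force: 11.9
```

Run:
```python
from h import *
s=r.get_state(); print(s['gripper_width'],s['gripper_force'])
c=cap('top'); W=cloud(c); 
for b in r.regions_of('stone_bowl','top')[:1]: print(b['conf'],circ(W,b['pixels'],.06))
go2([.50,.15,.185],-94,0); n=go2([.645,.152,.185],-94,0)
```

```text
0.046255165208399195 11.942028636694886
0.61 (array([646. , 134. , 134. , 132.2]), np.float64(67.2))
travel [-0.3459, -0.0636, -0.0556] dr [0.0005, -0.0224, -0.0]
travel [-0.3699, -0.3526, -0.0599] dr [0.0005, -0.0224, -0.0]
```

Request:
jog_arm(travel=[[-0.1,-0.02,-0.02],[-0.2,-0.04,-0.04],[-0.3,-0.06,-0.055],[-0.346,-0.064,-0.055],[-0.36,-0.16,-0.06],[-0.37,-0.26,-0.06],[-0.37,-0.32,-0.06],[-0.37,-0.352,-0.06],[-0.37,-0.352,-0.06],[-0.37,-0.352,-0.06]], dr=[[0,-0.005,0],[0,-0.01,0],[0,-0.015,0],[0,-0.02,0],[0,-0.0224,0],[0,-0.0224,0],[0,-0.0224,0],[0,-0.0224,0],[0,-0.0224,0],[0,-0.0224,0]], claw=[0.3,0.3,0.3,0.3,0.3,0.3,0.3,0.3,0.3,0.3])

```text
time_s: 21.0
tcp_pos: [0.6441, 0.152, 0.1859]
eef_rot: [179.9, 0.0, -94.0]
contact_force: [0.8, 0.3, -1.0]
gripper_width: 0.0462
gripper_force: 11.9
```

Run:
```python
from h import *
s=r.get_state(); print(s['gripper_width'],s['gripper_force'])
c=cap('wrist'); W=wcloud(c); save(c,'w6.png')
for n,C in (('wrist',W),('scene',None)):
    if C is None: c=cap('scene'); C=cloud(c); save(c,'s6.png')
    for b in r.regions_of('stone_bowl',n)[:1]: print(n,b['conf'],circ(C,b['pixels'],.06))
go2([.645,.152,.065],-94,0)
```

```text
0.0462216668219591 11.9419340940658
wrist 0.98 (array([647.7, 126.3, 136.3, 124.7]), np.float64(67.7))
scene 0.64 (array([701.3, 170.6,   3. ,  19.6]), np.float64(66.3))
travel [0.0011, -0.0015, 0.2432] dr [0.0002, 0.0002, 0.0]
```

View pics/w6.png

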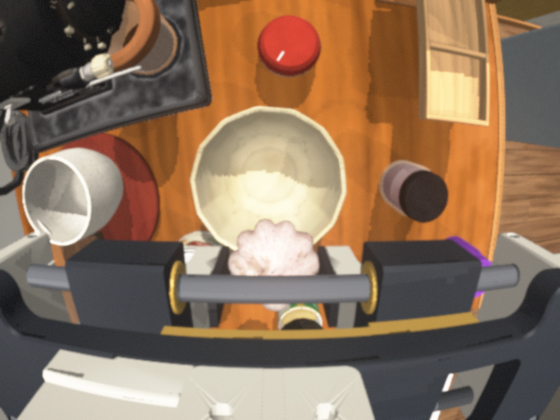

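The garlic is held above the bowl's left part, with the bowl centred at (269,178). I lower and release.

Request:
jog_arm(travel=[[0,-0.005,0.05],[0,-0.005,0.1],[0,-0.005,0.15],[0,-0.005,0.19],[0,-0.005,0.22],[0,-0.005,0.238],[0,-0.005,0.245],[0,-0.005,0.245],[0,-0.005,0.245],[0,-0.005,0.245]], dr=[[0,0,0],[0,0,0],[0,0,0],[0,0,0],[0,0,0],[0,0,0],[0,0,0],[0,0,0],[0,0,0],[0,0,0]], claw=[0.3,0.3,0.3,0.3,0.3,0.3,0.3,0.3,0.3,0.3])

```text
time_s: 22.45
tcp_pos: [0.6476, 0.1522, 0.064]
eef_rot: [179.9, 0.1, -94.0]
contact_force: [-0.2, 0.7, -0.8]
gripper_width: 0.0459
gripper_force: 11.9
```

Request:
jog_arm(travel=[[0,0,0],[0,0,0],[0,0,0],[0,0,0],[0,0,-0.04],[0,0,-0.1],[0,0,-0.16],[0,0,-0.22],[0,0,-0.25],[0,0,-0.25]], dr=[[0,0,0],[0,0,0],[0,0,0],[0,0,0],[0,0,0],[0,0,0],[0,0,0],[0,0,0],[0,0,0],[0,0,0]], claw=[0.62,0.62,0.62,0.62,0.62,0.62,0.62,0.62,0.62,0.62])

```text
time_s: 23.7
tcp_pos: [0.6479, 0.1523, 0.1893]
eef_rot: [180.0, 0.1, -94.0]
contact_force: [0.0, 0.3, -1.3]
gripper_width: 0.0541
gripper_force: 0.0
```

Run:
```python
from h import *
c=cap('wrist'); W=wcloud(c)
for k in ['stone_bowl','garlic_1']:
    for b in r.regions_of(k,'wrist')[:2]: print(k,b['conf'],np.array(b['extent']).astype(int),circ(W,b['pixels'],.03 if k[0]=='g' else .06))
# garlic in pocket 3: up leans to -y
s=r.get_state(); Y=s['eef_rot'][2]; print(s['joints'])
a=go2([.50,.15,.19],-94,0); a=go2([.447,-.126,.19],-94,-8,a); a=go2([.447,-.126,.0705],-94,-8,a)
```

```text
stone_bowl 0.89 [228  88 383 243] (array([618. , 120.5, 135.8, 137.1]), np.float64(67.6))
stone_bowl 0.65 [276 154 325 206] (array([629.9, 135.9,   4.5,   4.6]), np.float64(60.8))
garlic_1 0.79 [275 156 325 206] (array([619.8, 137.5,  46.4,  48.6]), np.float64(44.6))
[ 29.92225334  21.13898176  -3.68068611  -0.12963453 -65.37515015
 -33.908836  ]
travel [0.0243, 0.2925, -0.0051] dr [0.0006, -0.0, -0.0001]
travel [0.558, 0.0672, -0.0] dr [-0.0, -0.0222, 0.0]
travel [0.0333, 0.0, 0.2367] dr [-0.0, 0.0, 0.0]
```

Request:
jog_arm(travel=[[0.01,0.1,-0.005],[0.02,0.2,-0.005],[0.05,0.29,-0.005],[0.16,0.31,-0.005],[0.28,0.32,-0.005],[0.4,0.34,-0.005],[0.5,0.35,-0.005],[0.57,0.36,-0.005],[0.582,0.36,-0.005],[0.582,0.36,-0.005]], dr=[[0,0,0],[0,0,0],[0,0,0],[0,-0.01,0],[0,-0.022,0],[0,-0.0222,0],[0,-0.0222,0],[0,-0.0222,0],[0,-0.0222,0],[0,-0.0222,0]], claw=[0.62,0.62,0.75,0.75,0.75,0.75,0.75,0.75,0.75,0.75])

```text
time_s: 25.1
tcp_pos: [0.4472, -0.1257, 0.1903]
eef_rot: [179.8, 8.0, -94.1]
contact_force: [0.0, 0.2, 1.0]
gripper_width: 0.0655
gripper_force: 0.0
```

Run:
```python
from h import *
c=cap('wrist'); W=wcloud(c); s=c['s']; print(s['tcp_pos'],s['eef_rot'],s['gripper_width'])
for b in r.regions_of('garlic_1','wrist')[:2]: print(b['conf'],np.array(b['extent']).astype(int),circ(W,b['pixels'],.07))
c=cap('scene'); W=cloud(c)
for b in r.regions_of('garlic_1','scene')[:3]: print(b['conf'],np.array(b['extent']).astype(int),circ(W,b['pixels'],.02))
go2([.447,-.126,.0705],-94,-8)
```

```text
[ 0.44715597 -0.12574404  0.19034152] [179.81161172   8.0320686  -94.12880053] 0.0654512258683957
0.69 [ 30 160 125 201] (array([ 660.1, -145.3,  102. ,    4.1]), np.float64(81.6))
0.65 [246 161 305 219] (array([ 445.9, -127.4,   44.1,   47.9]), np.float64(87.8))
0.62 [233 262 252 287] (array([619.2, 140.5,  44. ,  46.8]), np.float64(43.0))
0.47 [321 163 338 176] (array([ 444.5, -121.4,   40.8,   77. ]), np.float64(90.0))
0.2 [166 283 208 324] (array([730.4, 230.4,  74.8,  73.7]), np.float64(54.9))
travel [0.0362, 0.0006, 0.2382] dr [0.0003, 0.0001, 0.0001]
```

Request:
jog_arm(travel=[[0.006,0,0.04],[0.012,0,0.08],[0.018,0,0.12],[0.023,0,0.155],[0.028,0,0.185],[0.031,0,0.205],[0.033,0,0.22],[0.034,0,0.23],[0.0345,0,0.236],[0.0345,0,0.236]], dr=[[0,0,0],[0,0,0],[0,0,0],[0,0,0],[0,0,0],[0,0,0],[0,0,0],[0,0,0],[0,0,0],[0,0,0]], claw=[0.75,0.75,0.75,0.75,0.75,0.75,0.75,0.75,0.75,0.75])

```text
time_s: 26.55
tcp_pos: [0.4473, -0.1262, 0.0719]
eef_rot: [179.9, 8.0, -94.0]
contact_force: [0.1, -0.8, -0.6]
gripper_width: 0.0655
gripper_force: 0.0
```

Request:
jog_arm(travel=[[0,0,0],[0,0,0],[0,0,0],[0,0,0],[0,0,0],[0,0,0],[0,0,0],[0,0,0],[0,0,0],[0,0,0]], dr=[[0,0,0],[0,0,0],[0,0,0],[0,0,0],[0,0,0],[0,0,0],[0,0,0],[0,0,0],[0,0,0],[0,0,0]], claw=[0.7,0.66,0.62,0.58,0.54,0.5,0.46,0.42,0.4,0.4], newtons=12)

```text
time_s: 27.8
tcp_pos: [0.4472, -0.1262, 0.0719]
eef_rot: [179.9, 8.0, -94.0]
contact_force: [-1.6, -0.3, 1.2]
gripper_width: 0.0487
gripper_force: 12.0
```

Request:
jog_arm(travel=[[-0.001,0,-0.008],[-0.003,0,-0.02],[-0.007,0,-0.05],[-0.014,0,-0.1],[-0.021,0,-0.15],[-0.028,0,-0.2],[-0.031,0,-0.23],[-0.031,0,-0.23],[-0.031,0,-0.23],[-0.031,0,-0.23]], dr=[[0,0,0],[0,0,0],[0,0,0],[0,0,0],[0,0,0],[0,0,0],[0,0,0],[0,0,0],[0,0,0],[0,0,0]], claw=[0.3,0.3,0.3,0.3,0.3,0.3,0.3,0.3,0.3,0.3])

```text
time_s: 29.05
tcp_pos: [0.4469, -0.1268, 0.1869]
eef_rot: [179.8, 8.0, -94.1]
contact_force: [0.2, 0.1, -1.5]
gripper_width: 0.0483
gripper_force: 11.9
```

Run:
```python
from h import *
s=r.get_state(); print(s['gripper_width'],s['gripper_force'])
a=go2([.46,.09,.22],-94,0); a=go2([.615,.10,.20],-94,0,a)
```

```text
0.04834072242888203 11.94987447175663
travel [-0.4394, 0.0045, -0.0047] dr [0.0006, 0.0223, -0.0001]
travel [-0.0416, -0.3078, 0.04] dr [-0.0, -0.0, 0.0]
```

Request:
jog_arm(travel=[[0,0,-0.03],[-0.1,0,-0.05],[-0.2,0,-0.04],[-0.3,0,-0.03],[-0.4,0,-0.01],[-0.44,0.0045,-0.005],[-0.44,0.0045,-0.005],[-0.44,0.0045,-0.005],[-0.44,0.0045,-0.005],[-0.44,0.0045,-0.005]], dr=[[0,0,0],[0,0.01,0],[0,0.022,0],[0,0.0223,0],[0,0.0223,0],[0,0.0223,0],[0,0.0223,0],[0,0.0223,0],[0,0.0223,0],[0,0.0223,0]], claw=[0.3,0.3,0.3,0.3,0.3,0.3,0.3,0.3,0.3,0.3])

```text
time_s: 30.3
tcp_pos: [0.4606, 0.0895, 0.2212]
eef_rot: [179.9, 0.0, -94.1]
contact_force: [-0.2, 0.4, -0.9]
gripper_width: 0.0486
gripper_force: 11.9
```

Run:
```python
from h import *
c=cap('wrist'); W=wcloud(c); s=c['s']; print(s['tcp_pos'],s['eef_rot'],s['gripper_width'])
for b in r.regions_of('stone_bowl','wrist')[:1]: print(b['conf'],np.array(b['extent']).astype(int),circ(W,b['pixels'],.062))
c=cap('top'); W=cloud(c)
for b in r.regions_of('stone_bowl','top')[:1]: print(b['conf'],np.array(b['extent']).astype(int),circ(W,b['pixels'],.062))
a=go2([.614,.104,.19],-75); go2([.614,.104,.074],-75,0,a)
```

```text
[0.46055226 0.08947403 0.22124788] [ 1.79900608e+02  3.55268174e-03 -9.40981562e+01] 0.048611433636627344
0.92 [ 82 173 194 262] (array([585.6, 101.4, 199.8, 101.3]), np.float64(68.1))
0.95 [211 168 257 208] (array([628.5, 126.1, 106.7, 133.4]), np.float64(67.0))
travel [-0.0499, -0.3043, 0.0618] dr [0.0003, 0.0001, -0.0529]
travel [0.0, -0.0, 0.232] dr [0.0, 0.0, 0.0]
```

Request:
jog_arm(travel=[[-0.05,-0.05,0],[-0.05,-0.12,0],[-0.05,-0.2,0.02],[-0.05,-0.27,0.04],[-0.05,-0.304,0.06],[-0.05,-0.304,0.06],[-0.05,-0.304,0.06],[-0.05,-0.304,0.06],[-0.05,-0.304,0.06],[-0.05,-0.304,0.06]], dr=[[0,0,-0.02],[0,0,-0.04],[0,0,-0.053],[0,0,-0.053],[0,0,-0.053],[0,0,-0.053],[0,0,-0.053],[0,0,-0.053],[0,0,-0.053],[0,0,-0.053]], claw=[0.3,0.3,0.3,0.3,0.3,0.3,0.3,0.3,0.3,0.3])

```text
time_s: 31.75
tcp_pos: [0.6137, 0.1047, 0.1914]
eef_rot: [179.9, 0.0, -74.9]
contact_force: [0.5, -0.3, -0.4]
gripper_width: 0.0484
gripper_force: 11.9
```

Request:
jog_arm(travel=[[0,0,0.04],[0,0,0.08],[0,0,0.12],[0,0,0.16],[0,0,0.19],[0,0,0.21],[0,0,0.225],[0,0,0.232],[0,0,0.232],[0,0,0.232]], dr=[[0,0,0],[0,0,0],[0,0,0],[0,0,0],[0,0,0],[0,0,0],[0,0,0],[0,0,0],[0,0,0],[0,0,0]], claw=[0.3,0.3,0.3,0.3,0.3,0.3,0.3,0.3,0.3,0.3])

```text
time_s: 33.0
tcp_pos: [0.6139, 0.1046, 0.0753]
eef_rot: [179.9, 0.0, -74.9]
contact_force: [0.7, 0.0, -0.4]
gripper_width: 0.0487
gripper_force: 11.9
```

Request:
jog_arm(travel=[[0,0,0],[0,0,0],[0,0,0],[0,0,0],[0,0,-0.04],[0,0,-0.1],[0,0,-0.16],[0,0,-0.22],[0,0,-0.26],[0,0,-0.26]], dr=[[0,0,0],[0,0,0],[0,0,0],[0,0,0],[0,0,0],[0,0,0],[0,0,0],[0,0,0],[0,0,0],[0,0,0]], claw=[0.66,0.66,0.66,0.66,0.66,0.66,0.66,0.66,0.66,0.66])

```text
time_s: 34.25
tcp_pos: [0.6147, 0.1048, 0.2067]
eef_rot: [-179.9, 0.1, -74.9]
contact_force: [-0.0, 0.7, -1.0]
gripper_width: 0.0578
gripper_force: 0.0
```

Run:
```python
from h import *
c=cap('wrist'); W=wcloud(c); save(c,'w7.png')
for k in ['stone_bowl','garlic_1']:
    for b in r.regions_of(k,'wrist')[:2]: print(k,b['conf'],np.array(b['extent']).astype(int),circ(W,b['pixels'],.03 if k[0]=='g' else .06))
s=r.get_state(); print(s['joints'])
a=go2([.48,.20,.22],-90,0); a=go2([.5235,.281,.22],-90,0,a)
```

```text
stone_bowl 0.73 [385   0 525 228] (array([452.7, -56.1, 122.9, 282.2]), np.float64(68.7))
stone_bowl 0.58 [196 144 340 277] (array([617.9, 118.2, 138.3, 131.5]), np.float64(67.6))
garlic_1 0.67 [256 163 302 212] (array([611.7,  93.1,  44.1,  45.2]), np.float64(63.0))
garlic_1 0.57 [239 197 282 242] (array([621.3, 138.2,  44.6,  47.8]), np.float64(45.1))
[ 27.56490186  16.58773797  -8.04093771  -0.08785148 -65.53884234
 -12.48354979]
travel [-0.2539, 0.2078, -0.0314] dr [0.0005, 0.0, 0.0418]
travel [-0.162, -0.087, -0.0] dr [0.0, 0.0, 0.0]
```

View pics/w7.png

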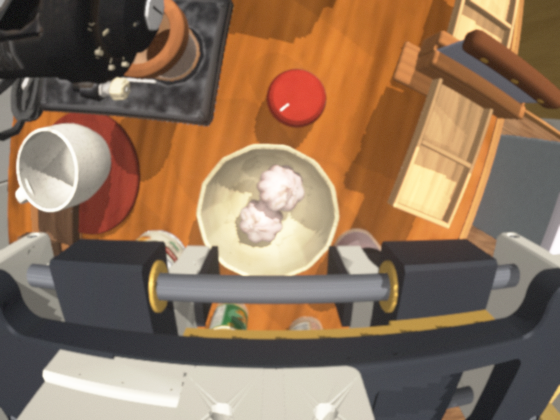

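Both bulbs are in the bowl at (261,220) and (280,188), and the caddy is level with the scraper in. Next are the spice jars.

Request:
jog_arm(travel=[[0,0,-0.03],[-0.1,0.02,-0.03],[-0.2,0.045,-0.03],[-0.3,0.065,-0.03],[-0.387,0.085,-0.03],[-0.387,0.085,-0.03],[-0.387,0.085,-0.03],[-0.387,0.085,-0.03],[-0.387,0.085,-0.03],[-0.387,0.085,-0.03]], dr=[[0,0,0.02],[0,0,0.042],[0,0,0.042],[0,0,0.042],[0,0,0.042],[0,0,0.042],[0,0,0.042],[0,0,0.042],[0,0,0.042],[0,0,0.042]], claw=[0.8,0.8,0.8,0.8,0.8,0.8,0.8,0.8,0.8,0.8])

```text
time_s: 35.65
tcp_pos: [0.5229, 0.2797, 0.22]
eef_rot: [179.9, 0.0, -90.1]
contact_force: [-0.3, 0.4, -0.4]
gripper_width: 0.0702
gripper_force: 0.0
```

Run:
```python
from h import *
c=cap('wrist'); W=wcloud(c); save(c,'w8.png'); print(c['s']['tcp_pos'],c['s']['eef_rot'])
for k in ['spice_a','jam_small']:
    for b in r.regions_of(k,'wrist')[:3]:
        q=W[b['pixels']]; zt=np.nanpercentile(q[:,2],97); print(k,round(b['conf'],2),np.array(b['extent']).astype(int),zt,circ(W,b['pixels'],zt-.012))
go2([.524,.281,.055],-90)
```

```text
[0.5228913  0.27970826 0.22001786] [ 1.79894769e+02  7.89191923e-03 -9.01255419e+01]
spice_a 0.88 [250 167 298 232] 0.1073867205575126 (array([523.5, 280.3,  44.3,  44.1]), np.float64(106.1))
spice_a 0.64 [142 168 210 228] 0.10765338442611866 (array([625.3, 280. ,  42.3,  42.7]), np.float64(106.3))
jam_small 0.65 [161  43 203  89] 0.057172556415103756 (array([620.8, 137.9,  32.5,  32. ]), np.float64(48.8))
travel [-0.0018, -0.0031, 0.3302] dr [0.0003, 0.0, -0.0003]
```

View pics/w8.png

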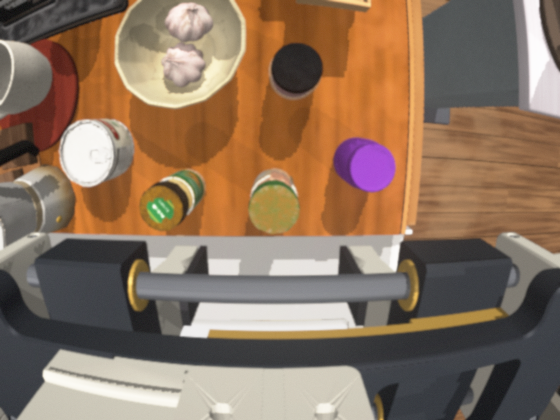

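The target jar (green cap) is at (273,205) between the fingers. The purple decoy at (365,163) is clear of the right finger.

Request:
jog_arm(travel=[[-0.001,-0.002,0.04],[-0.001,-0.002,0.09],[-0.001,-0.002,0.14],[-0.001,-0.002,0.19],[-0.001,-0.002,0.24],[-0.001,-0.002,0.28],[-0.001,-0.002,0.31],[-0.001,-0.002,0.33],[-0.001,-0.002,0.33],[-0.001,-0.002,0.33]], dr=[[0,0,0],[0,0,0],[0,0,0],[0,0,0],[0,0,0],[0,0,0],[0,0,0],[0,0,0],[0,0,0],[0,0,0]], claw=[0.7,0.7,0.7,0.7,0.7,0.7,0.7,0.7,0.7,0.7])

```text
time_s: 37.05
tcp_pos: [0.5237, 0.2811, 0.0557]
eef_rot: [179.9, 0.0, -90.1]
contact_force: [-0.1, -0.1, 0.8]
gripper_width: 0.0612
gripper_force: 0.0
```

Request:
jog_arm(travel=[[0,0,0],[0,0,0],[0,0,0],[0,0,0],[0,0,0],[0,0,0],[0,0,0],[0,0,0],[0,0,0],[0,0,0]], dr=[[0,0,0],[0,0,0],[0,0,0],[0,0,0],[0,0,0],[0,0,0],[0,0,0],[0,0,0],[0,0,0],[0,0,0]], claw=[0.6,0.5,0.4,0.3,0.3,0.3,0.3,0.3,0.3,0.3], newtons=22)

```text
time_s: 38.3
tcp_pos: [0.5234, 0.2809, 0.0554]
eef_rot: [179.9, 0.0, -90.1]
contact_force: [-2.0, -0.4, 6.1]
gripper_width: 0.0453
gripper_force: 22.0
```

Request:
jog_arm(travel=[[0,0,-0.02],[0,0,-0.06],[0,0,-0.12],[0,0,-0.18],[0,0,-0.24],[0,0,-0.3],[0,0,-0.34],[0,0,-0.36],[0,0,-0.36],[0,0,-0.36]], dr=[[0,0,0],[0,0,0],[0,0,0],[0,0,0],[0,0,0],[0,0,0],[0,0,0],[0,0,0],[0,0,0],[0,0,0]], claw=[0.3,0.3,0.3,0.3,0.3,0.3,0.3,0.3,0.3,0.3])

```text
time_s: 39.55
tcp_pos: [0.5231, 0.2805, 0.2339]
eef_rot: [179.8, -0.0, -90.1]
contact_force: [-0.4, -0.2, -0.8]
gripper_width: 0.0453
gripper_force: 22.0
```

```bash
cat >> h.py <<'E'
def caddy(c):
    "scraper grip rectangle + rim from the top/wrist picture -> centre, yaw"
    W=wcloud(c) if 'hand_eye' in c else cloud(c)
    p=W.reshape(-1,3); p=p[(abs(p[:,0]-.45)<.08)&(abs(p[:,1]+.076)<.06)&(p[:,2]>.140)&(p[:,2]<.158)]
    rc=cv2.minAreaRect((p[:,:2]*1000).astype(np.float32)); return np.round(rc[0],1),np.round(rc[1],1),round(rc[2],1),round(float(np.median(p[:,2])),4)
E
python3 - <<'E'
from h import *
s=r.get_state(); print(s['gripper_width'],s['gripper_force'])
print(caddy(cap('top')))
a=go2([.456,-.023,.235],-94)
E
```

```text
0.045332462004972915 21.960106714395806
(array([451.2, -72.8]), array([ 20.3, 110.6]), 86.2, 0.1502)
travel [0.6071, 0.1335, -0.0012] dr [0.0005, -0.0002, 0.0109]
```

Request:
jog_arm(travel=[[0.05,0.01,0],[0.13,0.03,0],[0.22,0.05,0],[0.31,0.07,0],[0.4,0.09,0],[0.48,0.105,0],[0.55,0.12,0],[0.59,0.13,0],[0.607,0.1335,0],[0.607,0.1335,0]], dr=[[0,0,0.002],[0,0,0.004],[0,0,0.006],[0,0,0.008],[0,0,0.011],[0,0,0.011],[0,0,0.011],[0,0,0.011],[0,0,0.011],[0,0,0.011]], claw=[0.3,0.3,0.3,0.3,0.3,0.3,0.3,0.3,0.3,0.3])

```text
time_s: 40.85
tcp_pos: [0.4562, -0.0231, 0.235]
eef_rot: [179.9, 0.0, -94.1]
contact_force: [1.0, -0.3, -1.0]
gripper_width: 0.0454
gripper_force: 22.0
```

Run:
```python
from h import *
c=cap('wrist'); save(c,'w9.png'); print(c['s']['tcp_pos'],c['s']['eef_rot'],c['s']['gripper_width'],caddy(c))
W=wcloud(c); p=W.reshape(-1,3); p=p[(abs(p[:,0]-.45)<.06)&(p[:,1]>-.25)&(p[:,1]<.1)]
q=p[(p[:,2]>.060)&(p[:,2]<.071)]; t=np.radians(-4.2)
u=q[:,0]*np.cos(t)+q[:,1]*np.sin(t); v=-q[:,0]*np.sin(t)+q[:,1]*np.cos(t)
print('rim x',np.percentile(u,[1,99]),'v',np.percentile(v,[1,99]))
f=p[(p[:,2]>.04)&(p[:,2]<.06)]; print('floor z',np.median(f[:,2]))
go2([.4564,-.0234,.115],-94)
```

```text
[ 0.45619422 -0.02311596  0.23499293] [ 1.79890743e+02  3.52750975e-03 -9.40930408e+01] 0.0453901300154423 (array([453., -76.]), array([ 20.7, 112. ]), 86.0, 0.1514)
rim x [0.4197439  0.49333864] v [-0.19546009  0.0355614 ]
floor z 0.05410065119236912
travel [0.0015, -0.0005, 0.24] dr [0.0003, 0.0, -0.0002]
```

View pics/w9.png

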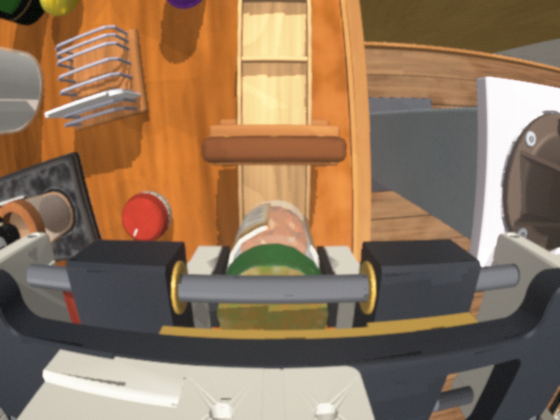

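The scraper grip at row 149 and the jar over pocket 2 are lined up with the tray. I lower.

Request:
jog_arm(travel=[[0.001,0,0.04],[0.001,0,0.08],[0.001,0,0.12],[0.001,0,0.16],[0.001,0,0.19],[0.001,0,0.215],[0.001,0,0.232],[0.001,0,0.242],[0.001,0,0.248],[0.001,0,0.248]], dr=[[0,0,0],[0,0,0],[0,0,0],[0,0,0],[0,0,0],[0,0,0],[0,0,0],[0,0,0],[0,0,0],[0,0,0]], claw=[0.3,0.3,0.3,0.3,0.3,0.3,0.3,0.3,0.3,0.3])

```text
time_s: 42.15
tcp_pos: [0.4563, -0.0231, 0.1112]
eef_rot: [179.9, 0.0, -94.0]
contact_force: [0.5, -0.5, -1.9]
gripper_width: 0.0455
gripper_force: 22.0
```

Request:
jog_arm(travel=[[0,0,0.0005],[0,0,0.001],[0,0,0.0015],[0,0,0.002],[0,0,0.002],[0,0,0.002],[0,0,0.002],[0,0,0.002],[0,0,0.002],[0,0,0.002]], dr=[[0,0,0],[0,0,0],[0,0,0],[0,0,0],[0,0,0],[0,0,0],[0,0,0],[0,0,0],[0,0,0],[0,0,0]], claw=[0.3,0.3,0.3,0.3,0.3,0.3,0.3,0.3,0.3,0.3])

```text
time_s: 43.4
tcp_pos: [0.4562, -0.0231, 0.1101]
eef_rot: [179.9, 0.0, -94.0]
contact_force: [-0.9, 0.3, -1.0]
gripper_width: 0.0455
gripper_force: 22.0
```

Request:
jog_arm(travel=[[0,0,0.001],[0,0,0.002],[0,0,0.002],[0,0,0.002],[0,0,0.002],[0,0,0.002],[0,0,0.002],[0,0,0.002],[0,0,0.002],[0,0,0.002]], dr=[[0,0,0],[0,0,0],[0,0,0],[0,0,0],[0,0,0],[0,0,0],[0,0,0],[0,0,0],[0,0,0],[0,0,0]], claw=[0.3,0.3,0.3,0.52,0.54,0.57,0.6,0.63,0.66,0.66])

```text
time_s: 44.65
tcp_pos: [0.4562, -0.0231, 0.1091]
eef_rot: [179.9, 0.0, -94.0]
contact_force: [-0.2, 0.1, -0.2]
gripper_width: 0.0578
gripper_force: 0.0
```

Request:
jog_arm(travel=[[0,0,-0.02],[0,0,-0.06],[0,0,-0.12],[0,0,-0.18],[0,0,-0.22],[0,0,-0.25],[0,0,-0.25],[0,0,-0.25],[0,0,-0.25],[0,0,-0.25]], dr=[[0,0,0],[0,0,0],[0,0,0],[0,0,0],[0,0,0],[0,0,0],[0,0,0],[0,0,0],[0,0,0],[0,0,0]], claw=[0.66,0.66,0.66,0.66,0.66,0.66,0.66,0.66,0.66,0.66])

```text
time_s: 45.9
tcp_pos: [0.4562, -0.0232, 0.2335]
eef_rot: [179.8, -0.0, -94.0]
contact_force: [0.4, 0.7, -0.6]
gripper_width: 0.0578
gripper_force: 0.0
```

Run:
```python
from h import *
c=cap('wrist'); print(c['s']['tcp_pos'],c['s']['gripper_width'],caddy(c)); W=wcloud(c)
for b in r.regions_of('spice_a','wrist')[:3]:
    q=W[b['pixels']]; zt=np.nanpercentile(q[:,2],97); print(round(b['conf'],2),np.array(b['extent']).astype(int),zt,circ(W,b['pixels'],zt-.012))
c=cap('scene'); W=cloud(c); 
g=W.reshape(-1,3); g=g[(abs(g[:,0]-.503)<.04)&(abs(g[:,1]-.155)<.04)&(g[:,2]>.062)&(g[:,2]<.08)]; print('jam',len(g),np.median(g[:,2]),cv2.minAreaRect((g[:,:2]*1000).astype(np.float32)))
a=go2([.505,.15,.22],-94)
```

```text
[ 0.45619921 -0.02320127  0.2335249 ] 0.05777190219581428 (array([454.5, -50.7]), array([ 71.6, 111.9]), 86.2, 0.1513)
0.67 [227 303 271 333] 0.07293965991377169 (array([498.1, 135.1,  15.2,  44.5]), np.float64(70.4))
0.58 [244 174 300 248] 0.16030435162383666 (array([456.6, -23.3,  43.1,  44.4]), np.float64(159.1))
jam 385 0.0707173662717927 ((500.90203857421875, 153.4619903564453), (46.706581115722656, 48.23769760131836), 5.601337909698486)
travel [-0.3523, -0.0727, 0.0275] dr [0.0004, -0.0, -0.0001]
```

Request:
jog_arm(travel=[[-0.08,-0.016,0],[-0.17,-0.03,0],[-0.26,-0.05,0.01],[-0.33,-0.06,0.02],[-0.358,-0.067,0.027],[-0.358,-0.067,0.027],[-0.358,-0.067,0.027],[-0.358,-0.067,0.027],[-0.358,-0.067,0.027],[-0.358,-0.067,0.027]], dr=[[0,0,0],[0,0,0],[0,0,0],[0,0,0],[0,0,0],[0,0,0],[0,0,0],[0,0,0],[0,0,0],[0,0,0]], claw=[0.66,0.7,0.8,0.85,0.85,0.85,0.85,0.85,0.85,0.85])

```text
time_s: 47.3
tcp_pos: [0.5025, 0.1527, 0.2208]
eef_rot: [179.9, 0.0, -94.1]
contact_force: [-0.2, -0.0, 0.7]
gripper_width: 0.074
gripper_force: 0.0
```

Run:
```python
from h import *
c=cap('wrist'); save(c,'w10.png'); print(c['s']['tcp_pos'],c['s']['gripper_width']); W=wcloud(c)
g=W.reshape(-1,3); g=g[(abs(g[:,0]-.503)<.045)&(abs(g[:,1]-.155)<.045)&(g[:,2]>.04)&(g[:,2]<.085)]
zt=np.percentile(g[:,2],97); 
for lo,hi in((zt-.008,zt+.01),(.035,zt-.008)):
    q=g[(g[:,2]>lo)&(g[:,2]<hi)]; print('jam',len(q),zt,np.median(q,0),cv2.minAreaRect((q[:,:2]*1000).astype(np.float32)))
q=g[(g[:,2]>zt-.008)]; rc=cv2.minAreaRect((q[:,:2]*1000).astype(np.float32))[0]
go2([rc[0]/1000,rc[1]/1000,.041],-94)
```

```text
[0.50246774 0.15274887 0.22078657] 0.07402362390649248
jam 1918 0.07343525809066768 [0.50154122 0.15109209 0.07192353] ((501.7598876953125, 151.84622192382812), (48.01255416870117, 48.002174377441406), 87.19879913330078)
jam 352 0.07343525809066768 [0.4981933  0.13050849 0.04689954] ((499.29730224609375, 139.75753784179688), (30.22561264038086, 53.337974548339844), 82.1353759765625)
travel [0.0022, 0.0007, 0.3595] dr [0.0003, 0.0, -0.0001]
```

View pics/w10.png

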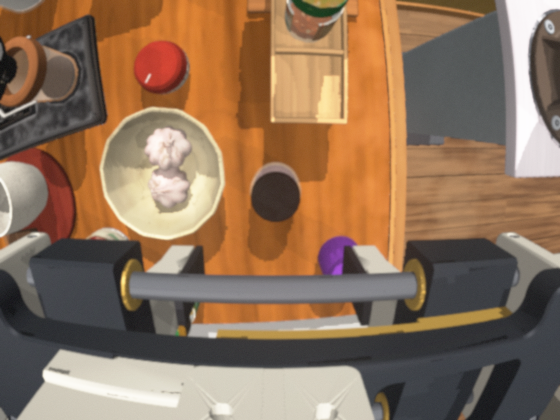

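The jam jar's black lid is at (276,193). The bowl's edge at column 224 would be close to the left finger, so I grip with the hand turned 34°, and its fingers stay clear.

Request:
jog_arm(travel=[[0.002,0.0007,0.03],[0.002,0.0007,0.06],[0.002,0.0007,0.1],[0.002,0.0007,0.15],[0.002,0.0007,0.2],[0.002,0.0007,0.26],[0.002,0.0007,0.31],[0.002,0.0007,0.35],[0.002,0.0007,0.3675],[0.002,0.0007,0.3675]], dr=[[0,0,-0.029],[0,0,-0.058],[0,0,-0.087],[0,0,-0.094],[0,0,-0.094],[0,0,-0.094],[0,0,-0.094],[0,0,-0.094],[0,0,-0.094],[0,0,-0.094]], claw=[0.8,0.8,0.8,0.8,0.8,0.8,0.8,0.8,0.8,0.8])

```text
time_s: 48.6
tcp_pos: [0.5016, 0.152, 0.0366]
eef_rot: [179.9, 0.0, -60.2]
contact_force: [0.5, -0.4, 0.8]
gripper_width: 0.0701
gripper_force: 0.0
```

Request:
jog_arm(travel=[[0,0,0],[0,0,0],[0,0,0],[0,0,0],[0,0,0],[0,0,0],[0,0,0],[0,0,0],[0,0,0],[0,0,0]], dr=[[0,0,0],[0,0,0],[0,0,0],[0,0,0],[0,0,0],[0,0,0],[0,0,0],[0,0,0],[0,0,0],[0,0,0]], claw=[0.72,0.66,0.6,0.5,0.4,0.4,0.4,0.4,0.4,0.4], newtons=28)

```text
time_s: 49.85
tcp_pos: [0.5014, 0.152, 0.0372]
eef_rot: [179.9, 0.1, -60.2]
contact_force: [-4.2, -1.7, 6.6]
gripper_width: 0.053
gripper_force: 28.0
```

Request:
jog_arm(travel=[[0,0,-0.02],[0,0,-0.06],[0,0,-0.12],[0,0,-0.18],[0,0,-0.24],[0,0,-0.3],[0,0,-0.36],[0,0,-0.4],[0,0,-0.4],[0,0,-0.4]], dr=[[0,0,0],[0,0,0],[0,0,0],[0,0,0],[0,0,0],[0,0,0],[0,0,0],[0,0,0],[0,0,0],[0,0,0]], claw=[0.4,0.4,0.4,0.4,0.4,0.4,0.4,0.4,0.4,0.4])

```text
time_s: 51.1
tcp_pos: [0.5015, 0.1519, 0.2359]
eef_rot: [179.9, 0.1, -60.2]
contact_force: [0.3, 0.2, -2.7]
gripper_width: 0.053
gripper_force: 28.0
```

Run:
```python
from h import *
s=r.get_state(); print(s['gripper_width'],s['gripper_force'])
a=go2([.4475,-.1295,.237],-94)
```

```text
0.052981927162438575 27.9995192354545
travel [0.4348, 0.3734, -0.0018] dr [0.0005, 0.0001, 0.0939]
```

Request:
jog_arm(travel=[[0.04,0.035,-0.01],[0.1,0.086,-0.01],[0.17,0.146,-0.01],[0.24,0.206,-0.01],[0.31,0.266,-0.01],[0.37,0.318,0],[0.42,0.361,0],[0.435,0.3735,0],[0.435,0.3735,0],[0.435,0.3735,0]], dr=[[0,0,0.015],[0,0,0.03],[0,0,0.05],[0,0,0.07],[0,0,0.09],[0,0,0.094],[0,0,0.094],[0,0,0.094],[0,0,0.094],[0,0,0.094]], claw=[0.4,0.4,0.4,0.4,0.4,0.4,0.4,0.4,0.4,0.4])

```text
time_s: 52.35
tcp_pos: [0.4483, -0.1288, 0.2366]
eef_rot: [179.9, 0.0, -94.0]
contact_force: [0.4, -0.2, -3.0]
gripper_width: 0.0532
gripper_force: 28.0
```

Run:
```python
from h import *
c=cap('wrist'); save(c,'w11.png'); print(c['s']['tcp_pos'],c['s']['eef_rot'],c['s']['gripper_width'])
c=cap('top'); W=cloud(c); p=W.reshape(-1,3); p=p[(abs(p[:,0]-.45)<.07)&(abs(p[:,1]-.045)<.045)&(p[:,2]>.062)&(p[:,2]<.07)]; print(len(p),np.percentile(p,[1,99],axis=0))
go2([.4475,-.1295,.0905],-94)
```

```text
[ 0.44828003 -0.12879955  0.23655606] [ 1.79871285e+02  6.95769374e-03 -9.40004566e+01] 0.05321455447112974
20 [[0.48937948 0.03919467 0.06306462]
 [0.49838617 0.0818342  0.06980598]]
travel [0.0018, 0.001, 0.2925] dr [0.0003, 0.0, 0.0001]
```

View pics/w11.png

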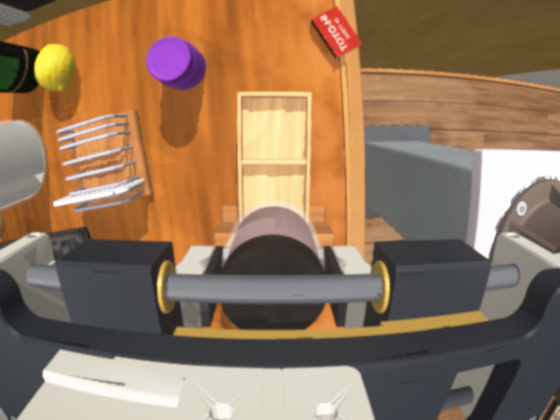

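The jar at column 275 is centred on the tray, which spans columns 238–311. I lower into pocket 3.

Request:
jog_arm(travel=[[0.001,0,0.04],[0.001,0,0.09],[0.001,0,0.14],[0.001,0,0.19],[0.001,0,0.225],[0.001,0,0.25],[0.001,0,0.267],[0.001,0,0.278],[0.001,0,0.285],[0.001,0,0.289]], dr=[[0,0,0],[0,0,0],[0,0,0],[0,0,0],[0,0,0],[0,0,0],[0,0,0],[0,0,0],[0,0,0],[0,0,0]], claw=[0.4,0.4,0.4,0.4,0.4,0.4,0.4,0.4,0.4,0.4])

```text
time_s: 53.7
tcp_pos: [0.448, -0.13, 0.0925]
eef_rot: [179.9, 0.0, -94.0]
contact_force: [-0.5, -1.0, -1.8]
gripper_width: 0.0529
gripper_force: 28.0
```

Request:
jog_arm(travel=[[0,0,0],[0,0,0],[0,0,0.0005],[0,0,0.001],[0,0,0.001],[0,0,0.001],[0,0,0.001],[0,0,0.001],[0,0,0.001],[0,0,0.001]], dr=[[0,0,0],[0,0,0],[0,0,0],[0,0,0],[0,0,0],[0,0,0],[0,0,0],[0,0,0],[0,0,0],[0,0,0]], claw=[0.4,0.4,0.4,0.4,0.4,0.4,0.4,0.4,0.4,0.4])

```text
time_s: 54.95
tcp_pos: [0.4478, -0.1299, 0.0919]
eef_rot: [179.9, 0.0, -94.0]
contact_force: [0.2, 0.2, -2.2]
gripper_width: 0.0528
gripper_force: 28.0
```

Lower 1 mm more, release and lift.

Request:
jog_arm(travel=[[0,0,0.001],[0,0,0.002],[0,0,0.0025],[0,0,0.0025],[0,0,0.0025],[0,0,0.0025],[0,0,0.0025],[0,0,0.0025],[0,0,0.0025],[0,0,0.0025]], dr=[[0,0,0],[0,0,0],[0,0,0],[0,0,0],[0,0,0],[0,0,0],[0,0,0],[0,0,0],[0,0,0],[0,0,0]], claw=[0.4,0.4,0.4,0.61,0.63,0.66,0.69,0.72,0.75,0.75])

```text
time_s: 56.2
tcp_pos: [0.4478, -0.1299, 0.0906]
eef_rot: [179.9, 0.0, -94.0]
contact_force: [-0.9, 0.2, -0.4]
gripper_width: 0.0653
gripper_force: 0.0
```

Request:
jog_arm(travel=[[0,0,-0.02],[0,0,-0.06],[0,0,-0.12],[0,0,-0.18],[0,0,-0.24],[0,0,-0.28],[0,0,-0.28],[0,0,-0.28],[0,0,-0.28],[0,0,-0.28]], dr=[[0,0,0],[0,0,0],[0,0,0],[0,0,0],[0,0,0],[0,0,0],[0,0,0],[0,0,0],[0,0,0],[0,0,0]], claw=[0.75,0.75,0.75,0.75,0.75,0.75,0.75,0.75,0.75,0.75])

```text
time_s: 57.45
tcp_pos: [0.4478, -0.13, 0.23]
eef_rot: [179.8, -0.0, -94.0]
contact_force: [-0.7, -0.7, 0.0]
gripper_width: 0.0653
gripper_force: 0.0
```

Run:
```python
from h import *
c=cap('wrist'); W=wcloud(c); g=W.reshape(-1,3)
g=g[(abs(g[:,0]-.448)<.035)&(abs(g[:,1]+.13)<.033)&(g[:,2]>.115)&(g[:,2]<.14)]; print('jam',np.median(g,0),cv2.minAreaRect((g[:,:2]*1000).astype(np.float32)))
a=go2([.45,.15,.24],-94); a=go2([.60,.281,.24],-90,0,a)
```

```text
jam [ 0.44933142 -0.13068701  0.12490902] ((449.21014404296875, -129.26617431640625), (48.46736526489258, 47.21458435058594), 78.66455841064453)
travel [-0.5589, 0.0352, -0.0197] dr [0.0005, -0.0, -0.0001]
travel [-0.2823, -0.281, 0.0] dr [-0.0, -0.0, -0.0111]
```

Request:
jog_arm(travel=[[-0.08,0,-0.02],[-0.18,0.01,-0.02],[-0.29,0.02,-0.02],[-0.4,0.025,-0.02],[-0.5,0.03,-0.02],[-0.559,0.035,-0.02],[-0.559,0.035,-0.02],[-0.559,0.035,-0.02],[-0.559,0.035,-0.02],[-0.559,0.035,-0.02]], dr=[[0,0,0],[0,0,0],[0,0,0],[0,0,0],[0,0,0],[0,0,0],[0,0,0],[0,0,0],[0,0,0],[0,0,0]], claw=[0.75,0.75,0.75,0.75,0.75,0.75,0.75,0.75,0.75,0.75])

```text
time_s: 58.75
tcp_pos: [0.4503, 0.1493, 0.2407]
eef_rot: [179.9, 0.0, -94.1]
contact_force: [-0.8, -0.0, 0.7]
gripper_width: 0.066
gripper_force: 0.0
```

Run:
```python
from h import *
p=np.vstack([np.load('topW.npy').reshape(-1,3),np.load('sceneW.npy').reshape(-1,3)])
for z0 in (.09,.16):
    q=p[(p[:,0]>.62)&(p[:,1]>.13)&(p[:,1]<.45)&(p[:,2]>z0)&~((abs(p[:,0]-.625)<.035)&(abs(p[:,1]-.28)<.035))]
    for y in np.arange(.13,.45,.02):
        k=q[(q[:,1]>=y)&(q[:,1]<y+.02)]
        if len(k): print(z0,round(y,2),'xmin',k[:,0].min().round(3),'zmax',k[:,2].max().round(3),len(k))
s=r.get_state(); print(s['joints'])
a=go2([.6255,.2795,.22],-90)
```

```text
0.09 0.13 xmin 0.635 zmax 1.062 3301
0.09 0.15 xmin 0.635 zmax 1.061 3542
0.09 0.17 xmin 0.635 zmax 1.061 3149
0.09 0.19 xmin 0.635 zmax 1.06 3094
0.09 0.21 xmin 0.635 zmax 1.058 3433
0.09 0.23 xmin 0.635 zmax 1.031 3038
0.09 0.25 xmin 0.788 zmax 0.552 2738
0.09 0.27 xmin 0.789 zmax 0.527 2279
0.09 0.29 xmin 0.789 zmax 0.434 1684
0.09 0.31 xmin 0.633 zmax 0.903 3871
0.09 0.33 xmin 0.633 zmax 0.902 6766
0.09 0.35 xmin 0.633 zmax 0.886 2301
0.09 0.37 xmin 0.633 zmax 0.873 1208
0.09 0.39 xmin 0.634 zmax 0.858 413
0.09 0.41 xmin 0.998 zmax 0.199 355
0.09 0.43 xmin 0.998 zmax 0.184 302
0.16 0.13 xmin 0.635 zmax 1.062 3228
0.16 0.15 xmin 0.635 zmax 1.061 3355
0.16 0.17 xmin 0.635 zmax 1.061 3141
0.16 0.19 xmin 0.635 zmax 1.06 3088
0.16 0.21 xmin 0.635 zmax 1.058 3244
0.16 0.23 xmin 0.635 zmax 1.031 2816
0.16 0.25 xmin 0.788 zmax 0.552 2183
0.16 0.27 xmin 0.789 zmax 0.527 1587
0.16 0.29 xmin 0.789 zmax 0.434 793
0.16 0.31 xmin 0.633 zmax 0.903 2999
0.16 0.33 xmin 0.633 zmax 0.902 6345
0.16 0.35 xmin 0.633 zmax 0.886 2092
0.16 0.37 xmin 0.633 zmax 0.873 997
0.16 0.39 xmin 0.634 zmax 0.858 196
0.16 0.41 xmin 0.998 zmax 0.199 124
0.16 0.43 xmin 0.998 zmax 0.184 72
[ 42.12477673   0.76601472 -22.25783776  -0.08431084 -67.04097909
 -46.18390621]
travel [-0.2846, -0.3309, 0.0409] dr [0.0003, 0.0, -0.0114]
```

Request:
jog_arm(travel=[[-0.06,-0.07,0],[-0.12,-0.14,0.01],[-0.18,-0.21,0.02],[-0.24,-0.28,0.03],[-0.285,-0.331,0.04],[-0.285,-0.331,0.04],[-0.285,-0.331,0.04],[-0.285,-0.331,0.04],[-0.285,-0.331,0.04],[-0.285,-0.331,0.04]], dr=[[0,0,-0.005],[0,0,-0.011],[0,0,-0.011],[0,0,-0.011],[0,0,-0.011],[0,0,-0.011],[0,0,-0.011],[0,0,-0.011],[0,0,-0.011],[0,0,-0.011]], claw=[0.7,0.7,0.7,0.7,0.7,0.7,0.7,0.7,0.7,0.7])

```text
time_s: 60.0
tcp_pos: [0.6252, 0.2804, 0.221]
eef_rot: [179.9, 0.0, -90.1]
contact_force: [-1.0, 0.4, -0.3]
gripper_width: 0.0613
gripper_force: 0.0
```

Run:
```python
from h import *
c=cap('wrist'); W=wcloud(c); save(c,'w12.png'); print(c['s']['tcp_pos'],c['s']['eef_rot'],c['s']['gripper_width'])
for b in r.regions_of('spice_a','wrist')[:3]:
    q=W[b['pixels']]; zt=np.nanpercentile(q[:,2],97); print(round(b['conf'],2),np.array(b['extent']).astype(int),zt,circ(W,b['pixels'],zt-.012))
go2([.6255,.2798,.055],-90)
```

```text
[0.62515893 0.28043693 0.22102256] [ 1.79932362e+02  4.25155868e-02 -9.00710780e+01] 0.0612693508576095
0.79 [251 168 299 228] 0.10768073156765952 (array([626.2, 278.8,  42.3,  42.8]), np.float64(106.3))
0.38 [391   0 457  25] 0.06895909227901349 (array([461.2,  76.5,  78.3,  29.8]), np.float64(66.6))
travel [0.0017, -0.0011, 0.3315] dr [0.0002, 0.0001, -0.0002]
```

View pics/w12.png

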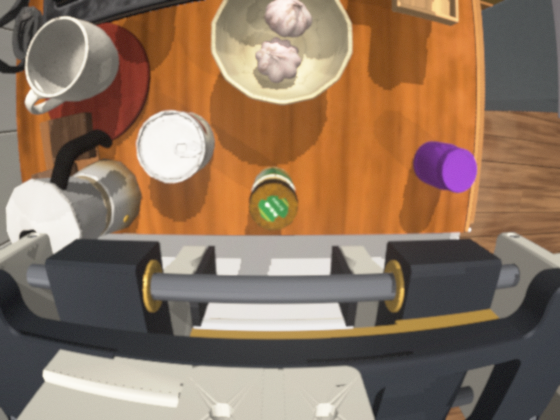

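Run:
```python
from h import *
c=cap('wrist'); W=wcloud(c)
for y in (.20,.22,.24,.26,.28,.30,.32):
    out=[]
    for z0,z1 in((.05,.10),(.1,.14),(.14,.25)):
        q=W[:235,:235].reshape(-1,3); q=q[(abs(q[:,1]-y)<.01)&(q[:,2]>z0)&(q[:,2]<z1)]; out.append((len(q),q[:,0].min().round(3) if len(q) else None))
    print(y,out)
```

```text
0.2 [(866, np.float64(0.7)), (39, np.float64(0.794)), (0, None)]
0.22 [(1459, np.float64(0.694)), (542, np.float64(0.789)), (192, np.float64(0.795))]
0.24 [(1232, np.float64(0.695)), (93, np.float64(0.797)), (634, np.float64(0.796))]
0.26 [(1206, np.float64(0.702)), (441, np.float64(0.798)), (1400, np.float64(0.797))]
0.28 [(466, np.float64(0.798)), (414, np.float64(0.792)), (1656, np.float64(0.791))]
0.3 [(383, np.float64(0.798)), (184, np.float64(0.793)), (105, np.float64(0.792))]
0.32 [(183, np.float64(0.805)), (0, None), (0, None)]
```

The dark-capped spice jar is at (274,200) between the fingers. The moka pot starts at x≈0.79, beyond the hand's 0.72. I grasp.

Request:
jog_arm(travel=[[0.002,-0.001,0.04],[0.002,-0.001,0.09],[0.002,-0.001,0.14],[0.002,-0.001,0.19],[0.002,-0.001,0.24],[0.002,-0.001,0.28],[0.002,-0.001,0.31],[0.002,-0.001,0.33],[0.002,-0.001,0.332],[0.002,-0.001,0.332]], dr=[[0,0,0],[0,0,0],[0,0,0],[0,0,0],[0,0,0],[0,0,0],[0,0,0],[0,0,0],[0,0,0],[0,0,0]], claw=[0.7,0.7,0.7,0.7,0.7,0.7,0.7,0.7,0.7,0.7])

```text
time_s: 61.4
tcp_pos: [0.6259, 0.2799, 0.055]
eef_rot: [179.9, 0.0, -90.1]
contact_force: [0.8, 1.0, 0.0]
gripper_width: 0.0616
gripper_force: 0.0
```

Request:
jog_arm(travel=[[0,0,0],[0,0,0],[0,0,0],[0,0,0],[0,0,0],[0,0,0],[0,0,0],[0,0,0],[0,0,0],[0,0,0]], dr=[[0,0,0],[0,0,0],[0,0,0],[0,0,0],[0,0,0],[0,0,0],[0,0,0],[0,0,0],[0,0,0],[0,0,0]], claw=[0.6,0.5,0.4,0.3,0.3,0.3,0.3,0.3,0.3,0.3], newtons=22)

```text
time_s: 62.65
tcp_pos: [0.6257, 0.2797, 0.0547]
eef_rot: [179.9, 0.0, -90.1]
contact_force: [-2.0, 0.2, 4.5]
gripper_width: 0.044
gripper_force: 22.0
```

Request:
jog_arm(travel=[[0,0,-0.02],[0,0,-0.06],[0,0,-0.12],[0,0,-0.18],[0,0,-0.24],[0,0,-0.3],[0,0,-0.34],[0,0,-0.36],[0,0,-0.36],[0,0,-0.36]], dr=[[0,0,0],[0,0,0],[0,0,0],[0,0,0],[0,0,0],[0,0,0],[0,0,0],[0,0,0],[0,0,0],[0,0,0]], claw=[0.3,0.3,0.3,0.3,0.3,0.3,0.3,0.3,0.3,0.3])

```text
time_s: 63.9
tcp_pos: [0.6253, 0.2794, 0.2331]
eef_rot: [179.8, -0.0, -90.1]
contact_force: [-0.5, -0.4, -0.9]
gripper_width: 0.0433
gripper_force: 22.0
```

Run:
```python
from h import *
s=r.get_state(); print(s['gripper_width'],s['gripper_force'])
go2([.50,.24,.235],-94); a=go2([.4625,.046,.235],-94)
```

```text
0.043342588705330205 21.990628126077354
travel [0.079, 0.2506, -0.0029] dr [0.0006, -0.0001, 0.0109]
travel [0.4671, 0.3251, -0.0024] dr [0.0006, -0.0001, 0.0109]
```

Request:
jog_arm(travel=[[0.02,0.07,0],[0.05,0.15,0],[0.1,0.24,0],[0.18,0.27,0],[0.27,0.29,0],[0.36,0.305,0],[0.43,0.32,0],[0.465,0.326,0],[0.468,0.326,0],[0.468,0.326,0]], dr=[[0,0,0.002],[0,0,0.004],[0,0,0.006],[0,0,0.008],[0,0,0.011],[0,0,0.011],[0,0,0.011],[0,0,0.011],[0,0,0.011],[0,0,0.011]], claw=[0.3,0.3,0.3,0.3,0.3,0.3,0.3,0.3,0.3,0.3])

```text
time_s: 65.15
tcp_pos: [0.4629, 0.0462, 0.2344]
eef_rot: [179.9, -0.0, -94.0]
contact_force: [0.4, 0.8, -0.9]
gripper_width: 0.0438
gripper_force: 22.0
```

Run:
```python
from h import *
c=cap('wrist'); print(c['s']['tcp_pos'],c['s']['eef_rot'],c['s']['gripper_width'])
W=wcloud(c); p=W.reshape(-1,3)
for n,(x,y,h) in {'spice':(.456,-.023,.159),'jam':(.449,-.13,.125)}.items():
    q=p[(abs(p[:,0]-x)<.03)&(abs(p[:,1]-y)<.028)&(abs(p[:,2]-h)<.006)]; print(n,np.median(q,0))
c=cap('top'); W=cloud(c); p=W.reshape(-1,3); q=p[(abs(p[:,0]-.45)<.07)&(p[:,1]<-.165)&(p[:,1]>-.25)&(p[:,2]>.06)&(p[:,2]<.071)]; print('far rim',np.percentile(q,[2,98],axis=0))
go2([.4617,.0446,.111],-94)
```

```text
[0.46287264 0.04622499 0.23437611] [ 1.79880861e+02 -3.55803731e-03 -9.40328772e+01] 0.043754313387096254
spice [ 0.45658117 -0.02266384  0.1592102 ]
jam [ 0.45004501 -0.12066784  0.12505081]
far rim [[ 0.40336401 -0.23141671  0.06079315]
 [ 0.47854967 -0.16973652  0.07052411]]
travel [0.004, 0.0016, 0.2468] dr [0.0003, -0.0, 0.0]
```

Request:
jog_arm(travel=[[0.004,0.001,0.04],[0.004,0.001,0.08],[0.004,0.001,0.12],[0.004,0.001,0.16],[0.004,0.001,0.19],[0.004,0.001,0.212],[0.004,0.001,0.228],[0.004,0.001,0.239],[0.004,0.001,0.245],[0.004,0.001,0.247]], dr=[[0,0,0],[0,0,0],[0,0,0],[0,0,0],[0,0,0],[0,0,0],[0,0,0],[0,0,0],[0,0,0],[0,0,0]], claw=[0.3,0.3,0.3,0.3,0.3,0.3,0.3,0.3,0.3,0.3])

```text
time_s: 66.5
tcp_pos: [0.4618, 0.0439, 0.1112]
eef_rot: [179.9, 0.0, -94.0]
contact_force: [0.3, 0.4, -0.8]
gripper_width: 0.0441
gripper_force: 22.0
```

Request:
jog_arm(travel=[[0,0,0],[0,0,0],[0,0,0.001],[0,0,0.002],[0,0,0.002],[0,0,0.002],[0,0,0.002],[0,0,0.002],[0,0,0.002],[0,0,0.002]], dr=[[0,0,0],[0,0,0],[0,0,0],[0,0,0],[0,0,0],[0,0,0],[0,0,0],[0,0,0],[0,0,0],[0,0,0]], claw=[0.3,0.3,0.3,0.3,0.3,0.3,0.3,0.3,0.3,0.3])

```text
time_s: 67.75
tcp_pos: [0.4617, 0.0439, 0.1101]
eef_rot: [179.9, 0.0, -94.0]
contact_force: [-0.3, -0.0, -0.9]
gripper_width: 0.0437
gripper_force: 22.0
```

Request:
jog_arm(travel=[[0,0,0.001],[0,0,0.002],[0,0,0.003],[0,0,0.003],[0,0,0.003],[0,0,0.003],[0,0,0.003],[0,0,0.003],[0,0,0.003],[0,0,0.003]], dr=[[0,0,0],[0,0,0],[0,0,0],[0,0,0],[0,0,0],[0,0,0],[0,0,0],[0,0,0],[0,0,0],[0,0,0]], claw=[0.3,0.3,0.3,0.3,0.5,0.52,0.55,0.58,0.62,0.64])

```text
time_s: 69.0
tcp_pos: [0.4618, 0.0439, 0.1086]
eef_rot: [179.9, 0.0, -94.0]
contact_force: [0.7, -0.2, 0.0]
gripper_width: 0.0556
gripper_force: 0.0
```

Request:
jog_arm(travel=[[0,0,-0.02],[0,0,-0.06],[0,0,-0.12],[0,0,-0.18],[0,0,-0.25],[0,0,-0.3],[0,0,-0.3],[0,0,-0.3],[0,0,-0.3],[0,0,-0.3]], dr=[[0,0,0],[0,0,0],[0,0,0],[0,0,0],[0,0,0],[0,0,0],[0,0,0],[0,0,0],[0,0,0],[0,0,0]], claw=[0.64,0.64,0.64,0.64,0.64,0.64,0.64,0.64,0.64,0.64])

```text
time_s: 70.25
tcp_pos: [0.4617, 0.0437, 0.258]
eef_rot: [179.8, -0.0, -94.0]
contact_force: [0.1, -1.1, -0.6]
gripper_width: 0.0563
gripper_force: 0.0
```

Run:
```python
from h import *
c=cap('wrist'); save(c,'w13.png'); W=wcloud(c); p=W.reshape(-1,3)
for n,(x,y,lo,hi) in {'sp1':(.462,.044,.15,.17),'sp2':(.4565,-.023,.15,.17),'grip':(.453,-.076,.14,.16),'jam':(.449,-.13,.115,.135)}.items():
    q=p[(abs(p[:,0]-x)<.06)&(abs(p[:,1]-y)<.027)&(p[:,2]>lo)&(p[:,2]<hi)]; print(n,np.median(q,0),q[:,2].min(),q[:,2].max())
```

```text
sp1 [0.4628779  0.04226604 0.15933671] 0.15007882115031257 0.16176616532434185
sp2 [ 0.45649358 -0.02283746  0.15920122] 0.15149497468473022 0.16171451978553864
grip [ 0.45249006 -0.07465632  0.1513269 ] 0.14007328547653325 0.15476248603574447
jam [ 0.44968661 -0.1257601   0.12500484] 0.11515996385926636 0.12830695768105377
```

View pics/w13.png

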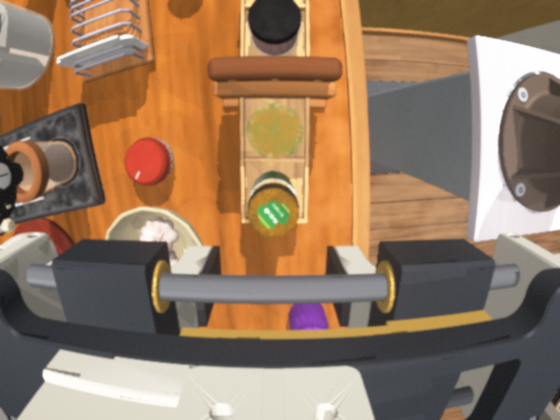

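The picture shows both spice jars upright in pockets 1 (274,212) and 2 (275,130), the scraper home (row 68) and the jam jar in pocket 3. I do one last check of the bowl by numbers, then hand in.

Run:
```python
from h import *
c=cap('top'); W=cloud(c)
for k in ['stone_bowl','garlic_1']:
    for b in r.regions_of(k,'top')[:2]: print(k,round(b['conf'],2),np.array(b['extent']).astype(int),circ(W,b['pixels'],.02 if k[0]=='g' else .05))
print(r.close_job())
```

```text
garlic_1 0.73 [218 183 232 198] (array([618.7, 143.5,  42.9,  42.5]), np.float64(44.6))
garlic_1 0.68 [235 190 251 206] (array([599.9,  85.9,  70.8,  44.5]), np.float64(62.0))
the job is handed in; nothing more can be done
None
```

The job is handed in, but its result wasn't reported: both garlic bulbs are in the bowl, the scraper is home in the slot, the three jars present (jam, two spice) stand upright in pockets 3, 2 and 1, and the caddy never tipped. The final check didn't detect the bowl and put one bulb only roughly (about 39 mm from the bowl's last measured centre; limit 58 mm).

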